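# Set up the hanging scale and its weighing pan

### The arm

A 7-joint arm with a two-finger parallel gripper is mounted at the origin on the work surface; the furniture and walls round the work are solid. World frame = base frame: x ahead of the robot, y to its left, z up, the work surface at z = 0. Lengths are in m, angles in rad, forces in N, time in s.
With the tool pointing down it reaches from about 0.425 to 0.875 m from the base axis. Payload 4.7 kg.
Tool frame: the origin (TCP) lies midway between the tips of the shut fingers; the grasp point (between the pads) lies 19 mm behind it; z points along the fingers, y is the direction in which the jaws open and shut (so a half turn about z gives the same grasp; the last joint's range is limited). The gripper opens to 87 mm and grips with 3 to 60 N. Pads are 19 mm wide; open, the fingers measure 117 mm over their backs; the gripper's body (75 mm by 190 mm) begins 51 mm behind the grasp point.
Start: joints at [-1.236, 0.321, -0.07, 1.45, 0.023, 1.371, -0.057], TCP at [0.205, 0.617, 0.223] pointing down, gripper open.
Joint ranges: [-2.86, 2.86], [-0.3, 2.09], [-1.38, 1.24], [0.06, 2.45], [-1.56, 4.7], [0.09, 2.05], [-2.69, 2.69]. Speed limits (rad/s): [2.57, 2.57, 3.14, 3.14, 3.14, 3.14, 3.14].

### API

Orientations are given as a rotation vector (axis times angle).
In Python, from bench import * gives the robot as it stands. The module is installed in compiled form; this text tells all that it offers.
- The arm moves only by the tool play_rows, never from a script. Its argument "series" is one flat list of numbers, 7 for each row, row after row: the opening in per cent of the stroke, from 0 (shut) to 100 (fully open), then the shift along the tool's x, y, z in m, then the turn, a rotation vector about the tool's x, y, z in degrees. In form: [fingers, tx, ty, tz, rx, ry, rz, fingers, tx, ty, tz, rx, ry, rz, ...]. A call has 1 to 10 rows; each row is the pose to reach, as a shift and turn from the pose commanded when the call began, along the tool's axes at that moment; what a row does not reach only later rows make up. A row lasts 1/12 s, in which the tool goes at most 41.7 mm and 7.16 degrees, less where a joint would pass 70% of its speed; a pose out of reach is approached as far as the arm can. A call with a gripper value outside its range is refused whole. The fingers move at their own pace and stop on an object; "force" is the grip in N (left out, the last holds). Time passes only in rows, so rows that repeat a pose let the fingers close. It gives the time, the measured TCP pose, the force and the opening at its end, in the units of the state.
- get_state(): the state, without advancing time (a new reading comes with each control period).
- get_image(name): name is "scene" or "top" or "wrist"; returns a dict with "frame" (384x512x3 uint8, red, green, blue), "fx", "fy", "cx", "cy" (pixels), "R" (3x3) and "t" (3): a world point X has camera coordinates R X + t. Camera axes: x right, y down, z forward; pixel columns grow to the right and rows downward; lengths in m; the calibration is good to about 2 mm. A picture is of the moment at which its call begins. There is no depth.
- close_job(): hands the job in, once; it reports no verdict.
The state is a dict: "time": time; "joint_positions": joint angles; "qd": joint speeds; "joint_torque": joint torques, N m; "position": TCP position; "tool_rot": TCP orientation; "ft_force": force on the tool from outside, world axes, zero at the start; "torque": the same for the moment, N m; "grip_width": opening from 0.0 (shut) to 1.0 (fully open).
Only numpy, scipy, OpenCV 4.12 (cv2) and the standard library are available. Lean on these libraries where they do the work, as an engineer would, in place of code of your own. Each camera call takes 0.05 s, during which the arm holds its last target.

### The job

Get the hanging scale ready for weighing: lift the spring scale out of its wooden cradle and hang it by its top loop on the forked hook of the steel stand, both prongs through the loop. Once it hangs there by itself, hang the weighing pan by its hook from the loop under the scale, so that scale and pan hang freely as a chain and come to rest. Leave the things standing around the work where they are.

Things in the scene. Friction and masses are not known exactly. Their poses are not given: they have to be found in the camera images.
- stand: Fixed steel stand; origin on the bench straight below point fork, +x from the fork's open end to the post. Base plate x -20..180, y +-80, 12 mm thick; post 22 mm thick at x = 150 mm, 348 mm high, with a clamp block 60 mm wide. Two level prongs, 8 mm thick, at y = +-22 mm, upper side at z = 330 mm, reach from it to -x; their ends turn up at x = -20 mm to z = 349 mm.
- fork (a point): Seat of the forked hook: midway between the prongs, level with their upper side (330 mm above the bench), 20 mm behind the upturned tips, which rise 19 mm above it. Axes as the stand. The scale's top loop goes over the tips in the +x direction and is lowered until its top bar lies on both prongs.
- cradle: Fixed wooden cradle, base 100 x 150 x 12 mm, two upright cheeks 12 mm thick at y = +-52 mm (60 mm long in x, top 131 mm high). Each has a notch open at the top, 22 mm wide in x, 21 mm deep, where the scale's cross-bar lies loosely: the scale lifts straight up out of it. Origin: centre of underside.
- scale_bar (a point): Centre of the spring scale (loose, 0.22 to 0.37 kg): z up, y along its cross-bar, x through its faces; front and back work alike. Aluminium housing 24 x 56 x 66 mm and steel cross-bar (16 x 16 mm, y from -120 to 120 mm), both centred here. Grips: the bar's ends, |y| 71 to 119 mm between black bands. Starts upright in the cradle, 118 mm above the bench. Wire loops above and below the housing.
- scale_top (a point): On the scale, 88 mm above scale_bar, same axes: middle of the underside of the top bar of its top loop; comes to lie on the fork. The top loop is a rigid closed wire frame (wire 6 mm) in the y-z plane; clear opening 76 mm wide in y, 44 mm high below this point.
- loop (a point): On the scale, same axes: middle of the upper side of the bottom bar of its lower loop, where the pan's hook is to sit; 94 mm below scale_bar plus the value of joint scale_loop. Lower loop: closed wire frame (wire 6 mm) in the y-z plane; clear opening above this point 45 mm high, 45 (top) to 58 mm (bottom) wide.
- scale_loop (a joint): How far the scale's spring is drawn out and the lower loop has come down, m, 0 to 0.022: about 0.002 with nothing on, about 0.011 with the pan (170 N/m).
- pan_hook (a point): On the loose weighing pan (0.12 to 0.2 kg), 112 mm above its underside, over its centre of mass: middle of the underside of the hook's bow, where the loop's bar will lie. z up, x from handle to dish. Hook: 6 mm wire in the x-z plane, stem at x = -11 mm, open gap 16 mm, tip at x = +11 mm pointing down to 17 mm below this point; bow top 6 mm above. Dish diameter 120, 24 high, centred at x = +8 mm.
- pan_handle (a point): Grip point on the pan's straight black handle (75 mm long along x, 16 mm wide in y, 14 mm high), which sticks out to -x of the dish. 105 mm to -x of point pan_hook and 70 mm below it, 42 mm above the pan's underside; the handle reaches from 30 mm to -x to 44 mm to +x of this point. Axes as pan_hook.
- pan: The weighing pan; origin at its underside, 112 mm straight below point pan_hook, same axes. Starts standing on the bench.
- scale: The spring scale; origin and axes as point scale_bar.
- mug: white dotted mug, 78 x 114 mm, 93 mm high; bystander, leave alone; origin at the centre of its underside
- jar_defloc: blue jar with white screw lid, diameter 60 mm, 120 mm high; bystander, leave alone; origin at the centre of its underside
- wedge0: wooden wedge lying flat, 34 x 95 mm, 22 mm high; bystander, leave alone; origin at the centre of its underside
Mind the look-alikes: they are no part of the job. What is shaped like the pan but purple is not meant.

How it is judged:
On the way:
1. the scale hangs by its top loop on both prongs of the fork, let go, the pan not yet on it (x of scale_top in the frame of fork between -0.018 and 0.08 m and y of scale_top in the frame of fork between -0.025 and 0.025 m and z of scale_top in the frame of fork between -0.008 and 0.008 m and angle between scale_bar's own z axis and vertical below 0.25 rad and contact force between scale and stand above 0.5 N and contact force between each of the fingers, pan and scale below 0.1 N and linear speed of scale below 0.15 m/s), for 0.3 s.
At the end, for the whole second after the job is handed in: Scale released, upright (0.25 rad), top bar on both prongs: 8 mm in height, 25 mm sideways, 18 mm before to 80 mm behind the seat. Pan released, hook on the loop's bottom bar (8 mm height, 12 mm depth, 30 mm sideways), level within 0.35 rad, over 20 mm off the bench. Both under 0.08 m/s (x of scale_top in the frame of fork between -0.018 and 0.08 m and y of scale_top in the frame of fork between -0.025 and 0.025 m and z of scale_top in the frame of fork between -0.008 and 0.008 m and angle between scale_bar's own z axis and vertical below 0.25 rad and contact force between scale and stand above 0.5 N and contact force between the fingers and scale below 0.1 N and x of pan_hook in the frame of loop between -0.012 and 0.012 m and y of pan_hook in the frame of loop between -0.03 and 0.03 m and z of pan_hook in the frame of loop between -0.008 and 0.008 m and contact force between pan and scale above 0.5 N and angle between pan_hook's own z axis and vertical below 0.35 rad and height (world z) of pan above 0.02 m and contact force between the fingers and pan below 0.1 N and linear speed of each of pan, scale below 0.08 m/s); the robot touches nothing.
It fails at once if the mug, the blue jar or the wooden wedge is moved more than 30 mm (distance of any of mug, jar_defloc, wedge0 from where it was at the start of the episode above 0.03 m).
It fails at once if the pan is tipped over (more than 1 rad) (angle between pan_hook's own z axis and vertical above 1 rad).
It fails at once if the scale is tipped over (more than 1 rad) (angle between scale_bar's own z axis and vertical above 1 rad).
It also fails if it takes over 72 s, if anything falls off the work surface, if the arm or the gripper's body presses on something with over 40 N, if the wrist force passes 120 N, or if a joint passes its speed limit or range.

## Working session

There is one attempt and no reset: what is moved stays moved. The work goes in short steps, Python scripts to look and compute and a tool call to move; the robot and the scene stay as the last step left them, time stands still between calls to the robot, and variables do not carry over. Pictures are saved under pics/ and viewed, and the job is handed in when it is done.

Besides the shell and the picture viewer there is one more tool, called after "Request:" in YAML: its name, and indented under it one key for each argument. play_rows: Moves the arm, as the interface text tells. Its arguments: {"type":"object","properties":{"series":{"type":"array"},"force":{"type":"number"}},"required":["series"]}

```bash
mkdir -p pics; ls
python3 - <<'E'
from bench import *
import cv2
print(get_state())
for n in ["scene","top","wrist"]:
    d=get_image(n); cv2.imwrite(f"pics/{n}0.png",d["frame"][:,:,::-1])
    print(n,d["fx"],d["cx"],d["cy"],d["R"],d["t"])
E
```

```text
pics
{'time': 0.0, 'joint_positions': array([-1.2359296 ,  0.3218042 , -0.07009093,  1.45167254,  0.02261307,
        1.37082474, -0.0569146 ]), 'qd': array([-2.42353783e-04, -9.13290075e-04,  1.42570230e-03, -5.51275634e-04,
       -4.71210620e-05, -2.09913647e-04,  7.10668012e-04]), 'joint_torque': array([-2.98444538e-04, -4.91285133e+01, -4.04126253e-01, -3.12529850e+01,
       -6.40522619e-02,  4.37783904e-02,  1.68005549e-04]), 'position': array([0.20481262, 0.61629534, 0.22147503]), 'tool_rot': array([-5.01632375e-01, -3.10108440e+00,  3.00255813e-03]), 'ft_force': array([ 0.40234693,  0.33649493, -0.804967  ]), 'torque': array([0.01809478, 0.03154066, 0.01810153]), 'grip_width': 0.9981357690027951}
scene 354.48264335583053 256.40672279106366 192.20925807650488 [[ 0.76006324 -0.64949084  0.02157586]
 [-0.45812097 -0.55907047 -0.69106106]
 [ 0.46090026  0.51536575 -0.72247428]] [-0.46746147  0.34998172  1.19714305]
top 352.54079612975903 250.18417027655724 194.62257971546978 [[-0.0201595  -0.99969767  0.0140771 ]
 [-0.98320786  0.01726881 -0.18167026]
 [ 0.18137224 -0.01750309 -0.98325874]] [-0.0570362   0.56761114  1.13137756]
wrist 299.27745556327807 251.83928642492577 198.46426318850794 [[ 0.31504479  0.94907088 -0.00335398]
 [ 0.90525776 -0.29943583  0.30140764]
 [ 0.28505291 -0.09799313 -0.95348948]] [-0.64750246 -0.03736448  0.39314551]
```

View pics/scene0.png

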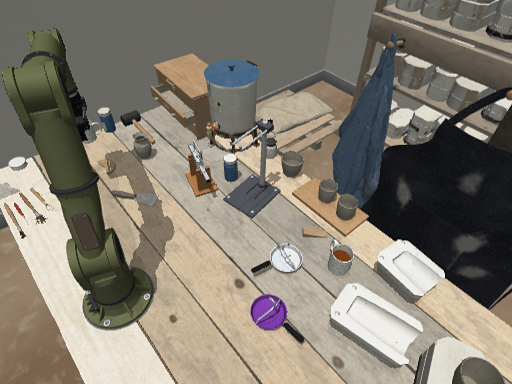

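View pics/top0.png

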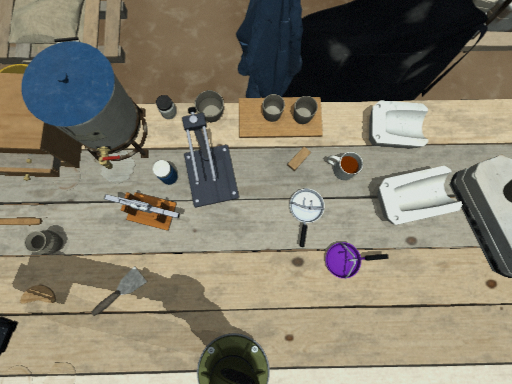

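View pics/wrist0.png

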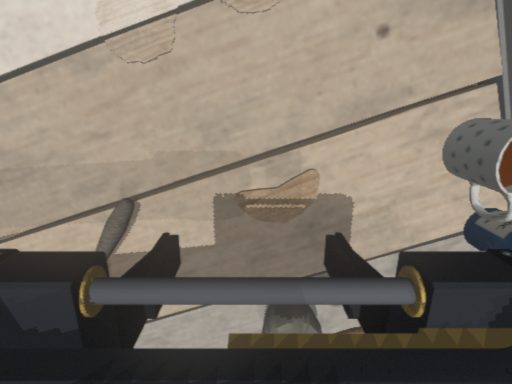

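```bash
cat > h.py <<'E'
import numpy as np, cv2
from scipy.spatial.transform import Rotation as Rot
from bench import *
def crop(d,x0,y0,x1,y1,s,fn):
    f=d["frame"][y0:y1,x0:x1,::-1]
    cv2.imwrite("pics/"+fn,cv2.resize(f,None,fx=s,fy=s,interpolation=cv2.INTER_CUBIC))
def ray(d,u,v):
    R=np.array(d["R"]);t=np.array(d["t"])
    c=-R.T@t
    r=R.T@np.array([(u-d["cx"])/d["fx"],(v-d["cy"])/d["fy"],1.])
    return c,r/np.linalg.norm(r)
def onz(d,u,v,z):
    c,r=ray(d,u,v); return c+r*(z-c[2])/r[2]
def proj(d,X):
    p=np.array(d["R"])@np.array(X)+np.array(d["t"]); return np.array([d["fx"]*p[0]/p[2]+d["cx"],d["fy"]*p[1]/p[2]+d["cy"]])
def tri(d1,p1,d2,p2):
    c1,r1=ray(d1,*p1);c2,r2=ray(d2,*p2)
    A=np.stack([r1,-r2],1);s=np.linalg.lstsq(A,c2-c1,rcond=None)[0]
    a=c1+s[0]*r1;b=c2+s[1]*r2
    return (a+b)/2,np.linalg.norm(a-b)
E
python3 - <<'E'
from h import *
s=get_image("scene");t=get_image("top")
crop(s,170,110,310,230,5,"s1.png");crop(s,230,210,370,350,4,"s2.png")
crop(t,90,90,250,240,5,"t1.png") ; crop(t,270,130,400,290,4,"t2.png")
E
```

```text
(no output)
```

View pics/s1.png

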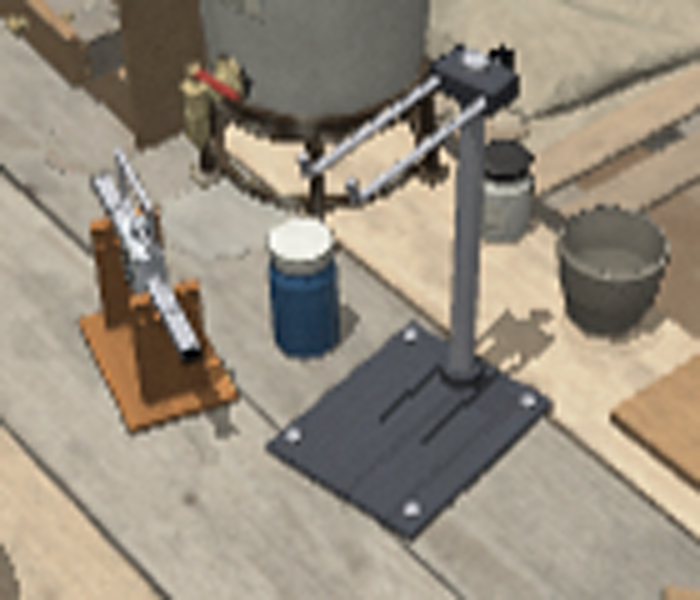

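View pics/s2.png

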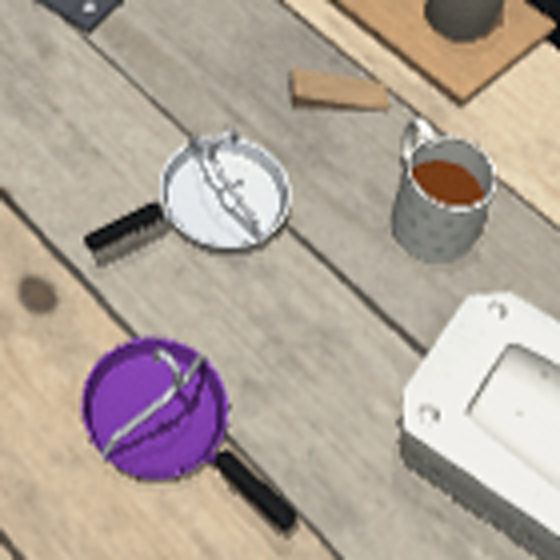

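View pics/t1.png

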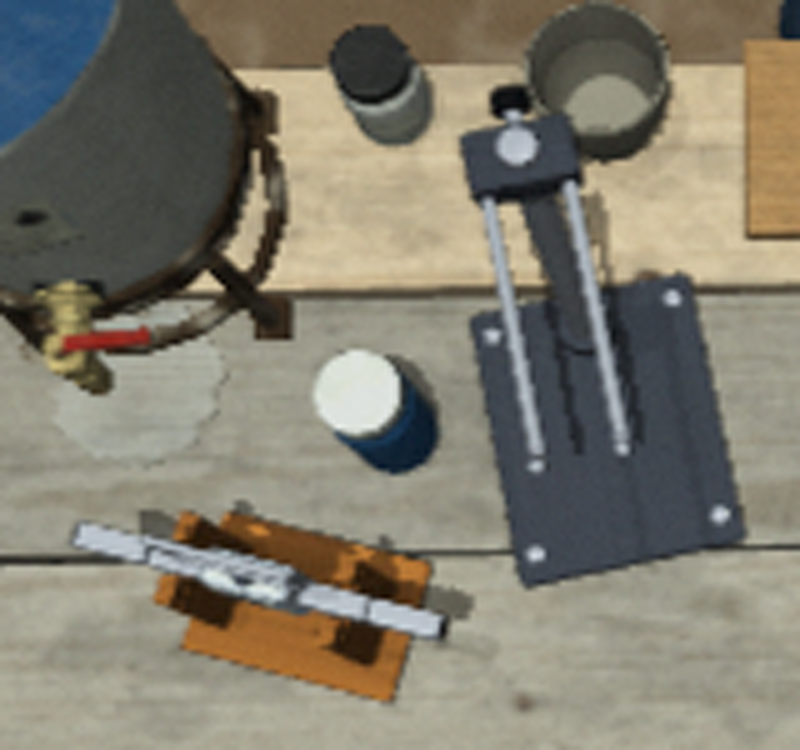

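View pics/t2.png

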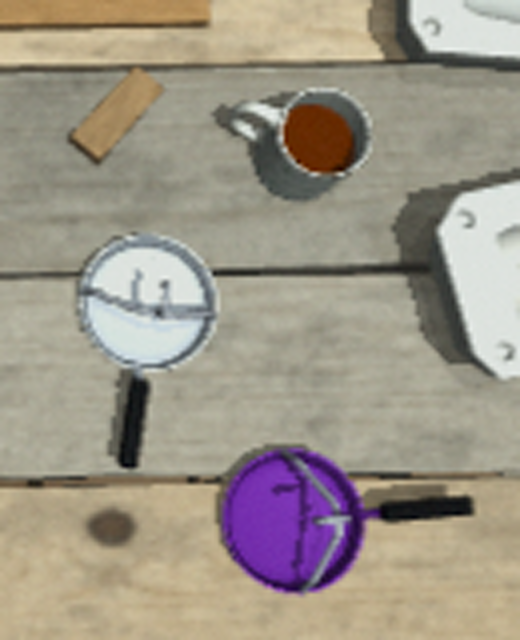

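Run:
```python
from h import *
s=get_image("scene");t=get_image("top")
T=lambda x,y:(x/5+90,y/5+90); S=lambda x,y:(x/5+170,y/5+110)
np.set_printoptions(precision=4,suppress=True)
print("bar L",onz(t,*T(78,533),.126),"R",onz(t,*T(440,627),.126))
print("barR scene",onz(s,*S(188,345),.126),onz(s,*S(98,183),.126))
print("tips top",onz(t,*T(536,465),.349),onz(t,*T(622,449),.349))
print("tips scene",onz(s,*S(305,162),.349),onz(s,*S(353,188),.349))
print("tips tri",tri(t,T(536,463),s,S(305,162)),tri(t,T(622,447),s,S(353,188)))
print("base corners", [onz(t,*T(*p),.012) for p in [(527,585),(745,538),(690,275),(474,318)]])
print("base corners s", [onz(s,*S(*p),.012) for p in [(411,538),(552,405),(415,322),(267,447)]])
T2=lambda x,y:(x/4+270,y/4+130); S2=lambda x,y:(x/4+230,y/4+210)
print("handle top", onz(t,*T2(140,378),.049),onz(t,*T2(128,465),.049))
print("handle scene", onz(s,*S2(160,212),.049),onz(s,*S2(90,243),.049))
print("dish c top", onz(t,*T2(149,303),.024), "scene",onz(s,*S2(226,195),.024))
print("jar lid",onz(t,*T(360,392),.12))
print("mug", onz(t,*T2(325,135),.093),"wedge",onz(t,*T2(117,115),.022),"purple",onz(t,*T2(292,520),.024))
```

```text
bar L [0.5545 0.3853 0.126 ] R [0.4912 0.1588 0.126 ]
barR scene [0.4925 0.161  0.126 ] [0.5491 0.3779 0.126 ]
tips top [0.5437 0.07   0.349 ] [0.5513 0.0269 0.349 ]
tips scene [0.5405 0.0595 0.349 ] [0.5486 0.0166 0.349 ]
tips tri (array([0.548 , 0.0711, 0.338 ]), np.float64(0.0016968647670729108)) (array([0.5557, 0.0273, 0.3384]), np.float64(0.002070531159393144))
base corners [array([0.5339, 0.1211, 0.012 ]), array([ 0.5641, -0.0295,  0.012 ]), array([0.7551, 0.007 , 0.012 ]), array([0.7256, 0.1601, 0.012 ])]
base corners s [array([ 0.5634, -0.0338,  0.012 ]), array([0.7539, 0.0027, 0.012 ]), array([0.7293, 0.1579, 0.012 ]), array([0.5336, 0.1196, 0.012 ])]
handle top [ 0.4629 -0.2479  0.049 ] [ 0.3916 -0.2346  0.049 ]
handle scene [ 0.459  -0.2544  0.049 ] [ 0.3919 -0.2389  0.049 ]
dish c top [ 0.5295 -0.2631  0.024 ] scene [ 0.5286 -0.2683  0.024 ]
jar lid [0.6441 0.2135 0.12  ]
mug [ 0.6569 -0.4034  0.093 ] wedge [ 0.6973 -0.2435  0.022 ] purple [ 0.3444 -0.3736  0.024 ]
```

```bash
cat >> h.py <<'E'
np.set_printoptions(precision=4,suppress=True)
def yawR(psi_deg,tilt=(0,0,0)):
    "tool down, tool y at world yaw psi; tilt = world rotvec deg applied after"
    p=np.radians(psi_deg); y=np.array([np.cos(p),np.sin(p),0]); z=np.array([0,0,-1.]); x=np.cross(y,z)
    return Rot.from_rotvec(np.radians(tilt))*Rot.from_matrix(np.stack([x,y,z],1))
def goto(pos,R,st=None):
    st=st or get_state()
    C=Rot.from_rotvec(st["tool_rot"])
    d=C.inv().apply(np.array(pos)-st["position"]); r=(C.inv()*R).as_rotvec(degrees=True)
    print("shift mm",np.round(d*1000,1),"rot deg",np.round(r,2)); return d,r
def info():
    st=get_state();R=Rot.from_rotvec(st["tool_rot"]).as_matrix()
    print("t",round(st["time"],2),"pos",st["position"],"yaw_y",np.degrees(np.arctan2(R[1,1],R[0,1])),"z",R[:,2],"F",st["ft_force"],"g",st["grip_width"],"q",st["joint_positions"]);return st
E
python3 - <<'E'
from h import *
st=info()
w=get_image("wrist");C=Rot.from_rotvec(st["tool_rot"])
c=-np.array(w["R"]).T@np.array(w["t"]);print("cam in tool",C.inv().apply(c-st["position"]))
print("cam axes in tool",C.as_matrix().T@np.array(w["R"]).T)
goto([.4966,.1774,.27],yawR(-15.2))
E
```

```text
t 0.35 pos [0.205  0.6167 0.2223] yaw_y 71.6207882674064 z [-0.     -0.0004 -1.    ] F [ 0.188   0.7264 -0.6145] g 0.9954789474342961 q [-1.2359  0.3212 -0.0701  1.4508  0.0226  1.3708 -0.0569]
cam in tool [ 0.0831 -0.001  -0.1624]
cam axes in tool [[ 0.0003 -0.9535 -0.3013]
 [ 1.      0.0007 -0.0015]
 [ 0.0016 -0.3013  0.9535]]
shift mm [-415.3 -325.   -47.5] rot deg [-0.01  0.01 86.82]
```

Run:
```python
from h import *
s=get_image("scene");t=get_image("top")
T=lambda x,y:(x/5+90,y/5+90); S=lambda x,y:(x/5+170,y/5+110)
print("red handle", tri(t,T(148,336),s,S(240,98)),tri(t,T(65,345),s,S(197,72)))
print("tap spout", tri(t,T(95,385),s,S(207,170)))
print("frame foot", tri(t,T(275,335),s,S(435,175)))
```

```text
red handle (array([0.6625, 0.3208, 0.197 ]), np.float64(0.005480213103617617)) (array([0.6546, 0.3691, 0.2011]), np.float64(0.001140916477324422))
tap spout (array([0.6712, 0.4016, 0.0639]), np.float64(0.01009803830660793))
frame foot (array([0.7262, 0.2257, 0.1376]), np.float64(0.12351996366438846))
```

```bash
cat >> h.py <<'E'
def grasp(g,psi,tilt):
    "grasp-point target g, jaw yaw psi, tilt deg about tool y (body leans to -x tool)"
    p=np.radians(psi); R=yawR(psi,np.array([np.cos(p),np.sin(p),0])*tilt)
    return np.array(g)+0.019*R.apply([0,0,1]),R
E
python3 - <<'E'
from h import *
p,R=grasp([.4966,.1774,.27],-15.2,18); print(p); goto(p,R)
E
```

```text
[0.4981 0.1831 0.2519]
shift mm [-415.  -319.2  -29.4] rot deg [-13.63  14.41  86.05]
```

Request:
play_rows:
  series: [100, -100, 0, 0, 0, 0, 0]

```text
time: 0.58
position: [0.2331, 0.6081, 0.2227]
tool_rot: [-0.477, -3.097, -0.003]
ft_force: [-1.6, 1.6, -0.5]
grip_width: 0.998
```

Run:
```python
from h import *
info()
p,R=grasp([.4966,.1774,.27],-15.2,18); goto(p,R)
```

```text
t 0.58 pos [0.2331 0.6081 0.2227] yaw_y 72.48307938537695 z [-0.0076  0.0032 -1.    ] F [-1.5909  1.5522 -0.4551] g 0.9978802665130876 q [-1.194   0.323  -0.0598  1.4475  0.0109  1.371   0.0122]
shift mm [-380.4 -325.5  -32.6] rot deg [-14.09  13.92  86.83]
```

That last row was my slip: I typed the shift in mm instead of m. The per-row cap kept it to about 30 mm, and nothing was nearby. Shifts go in metres from here on.

Request:
play_rows:
  series: [100, -0.38, -0.325, -0.033, -14.1, 13.9, 86.8, 100, -0.38, -0.325, -0.033, -14.1, 13.9, 86.8, 100, -0.38, -0.325, -0.033, -14.1, 13.9, 86.8, 100, -0.38, -0.325, -0.033, -14.1, 13.9, 86.8, 100, -0.38, -0.325, -0.033, -14.1, 13.9, 86.8, 100, -0.38, -0.325, -0.033, -14.1, 13.9, 86.8, 100, -0.38, -0.325, -0.033, -14.1, 13.9, 86.8, 100, -0.38, -0.325, -0.033, -14.1, 13.9, 86.8, 100, -0.38, -0.325, -0.033, -14.1, 13.9, 86.8, 100, -0.38, -0.325, -0.033, -14.1, 13.9, 86.8]

```text
time: 1.42
position: [0.46, 0.2455, 0.2507]
tool_rot: [-2.083, -2.121, -0.322]
ft_force: [1.9, 0.1, -0.5]
grip_width: 1.0
```

Run:
```python
from h import *
info()
p,R=grasp([.4966,.1774,.27],-15.2,18); goto(p,R)
```

```text
t 1.42 pos [0.46   0.2455 0.2507] yaw_y 0.6632413691512431 z [ 0.042   0.2568 -0.9656] F [ 1.8636  0.1472 -0.4603] g 1.0000894915281286 q [-0.7469 -0.088   0.3437  1.8667 -0.2045  1.2218 -0.3276]
shift mm [-60.9  37.4 -15.6] rot deg [-1.94  2.76 15.96]
```

Request:
play_rows:
  series: [100, -0.061, 0.037, -0.016, -1.9, 2.8, 16.0, 100, -0.061, 0.037, -0.016, -1.9, 2.8, 16.0, 100, -0.061, 0.037, -0.016, -1.9, 2.8, 16.0, 100, -0.061, 0.037, -0.016, -1.9, 2.8, 16.0, 100, -0.061, 0.037, -0.016, -1.9, 2.8, 16.0]

```text
time: 1.83
position: [0.4969, 0.1857, 0.2519]
tool_rot: [-2.319, -1.787, -0.365]
ft_force: [0.1, 0.4, 0.2]
grip_width: 0.998
```

Run:
```python
from h import *
info()
p,R=grasp([.4966,.1774,.27],-15.2,18); goto(p,R)
w=get_image("wrist"); crop(w,0,0,512,384,1.5,"w1.png")
for y in (-.12,-.071,.071,.12):
    print(y,proj(w,[.522+.262*y,.271+.965*y,.126]))
```

```text
t 1.83 pos [0.4969 0.1857 0.2519] yaw_y -14.766702440057447 z [ 0.0777  0.2979 -0.9514] F [0.0888 0.4182 0.2387] g 0.9979689615951457 q [-0.6651 -0.0801  0.428   1.8653 -0.2588  1.2097 -0.4188]
shift mm [-2.1  1.8 -0.7] rot deg [-0.18  0.07  0.4 ]
-0.12 [253.4245 258.1501]
-0.071 [253.7845 210.1572]
0.071 [254.8238  71.5811]
0.12 [255.1811  23.9362]
```

View pics/w1.png

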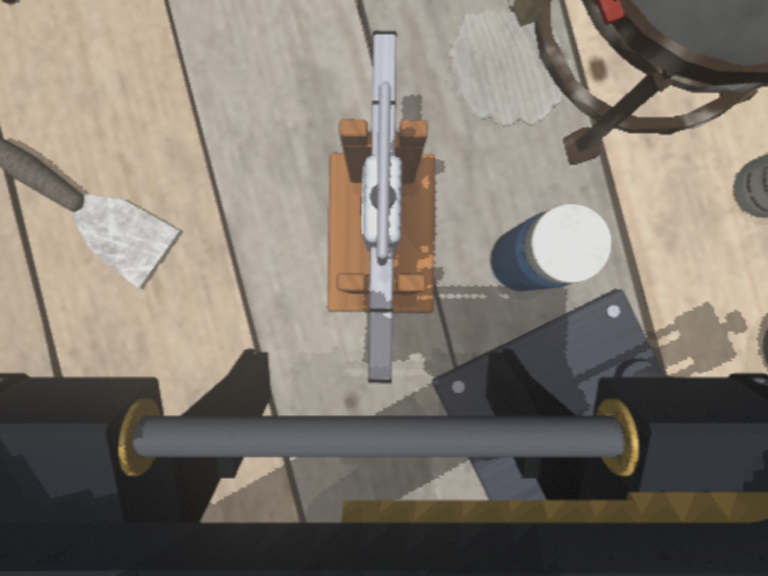

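Run:
```python
from h import *
p,R=grasp([.4974,.1825,.118],-15.5,18); goto(p,R)
```

```text
shift mm [-44.6   2.  145.1] rot deg [-0.3   0.08  0.78]
```

Request:
play_rows:
  series: [100, -0.009, 0.002, 0.029, -0.3, 0.1, 0.8, 100, -0.018, 0.002, 0.058, -0.3, 0.1, 0.8, 100, -0.027, 0.002, 0.087, -0.3, 0.1, 0.8, 100, -0.036, 0.002, 0.116, -0.3, 0.1, 0.8, 100, -0.041, 0.002, 0.133, -0.3, 0.1, 0.8, 100, -0.0446, 0.002, 0.145, -0.3, 0.1, 0.8, 100, -0.0446, 0.002, 0.145, -0.3, 0.1, 0.8, 100, -0.0446, 0.002, 0.145, -0.3, 0.1, 0.8]
  force: 60

```text
time: 2.55
position: [0.4994, 0.1879, 0.1001]
tool_rot: [-2.333, -1.771, -0.369]
ft_force: [0.1, 0.7, 1.0]
grip_width: 0.995
```

Run:
```python
from h import *
info()
p,R=grasp([.4974,.1825,.118],-15.5,18); goto(p,R)
w=get_image("wrist"); crop(w,0,0,512,384,1.5,"w2.png")
```

```text
t 2.55 pos [0.4994 0.1879 0.1001] yaw_y -15.582799919391517 z [ 0.0827  0.2976 -0.9511] F [0.1384 0.6795 0.9635] g 0.9949063327575915 q [-0.6521  0.0698  0.448   2.0523 -0.3922  0.9158 -0.2556]
shift mm [ 0.1 -0.5  0.2] rot deg [ 0.01  0.01 -0.08]
```

View pics/w2.png

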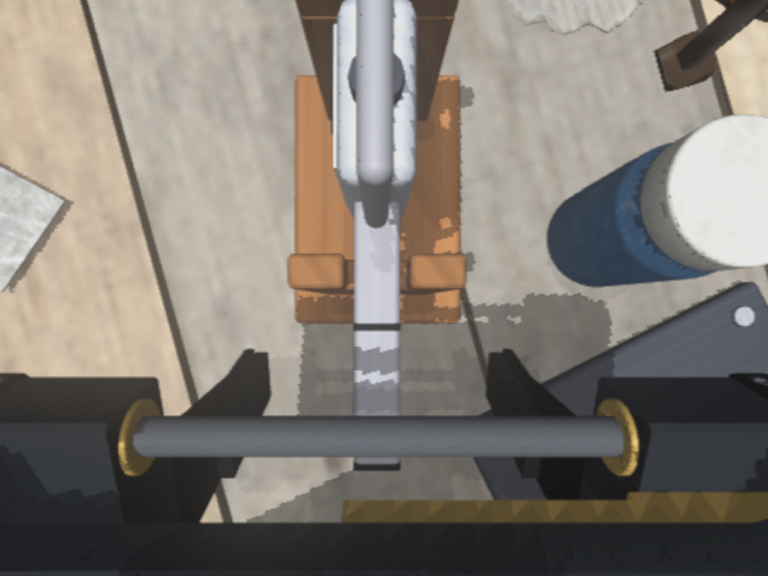

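The bar lies between the open fingers (columns 355–400 of 768), with the jar well clear on the right. I'll close now.

Request:
play_rows:
  series: [0, 0, 0, 0, 0, 0, 0, 0, 0, 0, 0, 0, 0, 0, 0, 0, 0, 0, 0, 0, 0, 0, 0, 0, 0, 0, 0, 0, 0, 0, 0, 0, 0, 0, 0, 0, 0, 0, 0, 0, 0, 0, 0, 0, 0, 0, 0, 0, 0, 0, 0, 0, 0, 0, 0, 0, 0, 0, 0, 0, 0, 0, 0, 0, 0, 0, 0, 0, 0, 0]
  force: 60

```text
time: 3.43
position: [0.4996, 0.1868, 0.1]
tool_rot: [-2.335, -1.768, -0.37]
ft_force: [0.6, -0.9, -0.2]
grip_width: 0.324
```

Run:
```python
from h import *
info()
```

```text
t 3.43 pos [0.4996 0.1868 0.1   ] yaw_y -15.716844196022178 z [ 0.0835  0.2976 -0.951 ] F [ 0.5758 -0.9251 -0.2408] g 0.32361462632579613 q [-0.6511  0.0694  0.4492  2.0531 -0.3924  0.9152 -0.2554]
```

Request:
play_rows:
  series: [0, 0, 0, 0, 0, 0, 0, 0, 0, 0, 0, 0, 0, 0, 0, 0, 0, 0, 0, 0, 0, 0, 0, 0, 0, 0, 0, 0]

```text
time: 3.77
position: [0.4995, 0.1868, 0.0999]
tool_rot: [-2.334, -1.769, -0.369]
ft_force: [0.2, -0.1, 0.1]
grip_width: 0.175
```

Request:
play_rows:
  series: [0, 0.003, 0, -0.0095, 0, 0, 0, 0, 0.006, 0, -0.019, 0, 0, 0, 0, 0.0093, 0, -0.0285, 0, 0, 0, 0, 0.0124, 0, -0.038, 0, 0, 0, 0, 0.0124, 0, -0.038, 0, 0, 0, 0, 0.0124, 0, -0.038, 0, 0, 0]

```text
time: 4.27
position: [0.5002, 0.187, 0.1411]
tool_rot: [-2.334, -1.769, -0.373]
ft_force: [0.4, -0.4, -3.7]
grip_width: 0.175
```

Run:
```python
from h import *
st=info(); print(st["torque"])
s=get_image("scene"); crop(s,170,110,310,230,5,"s3.png")
w=get_image("wrist"); crop(w,0,0,512,384,1.5,"w3.png")
```

```text
t 4.27 pos [0.5002 0.187  0.1411] yaw_y -15.696993884185197 z [ 0.0854  0.2983 -0.9506] F [ 0.3736 -0.358  -3.6796] g 0.17544559190607717 q [-0.6593  0.0165  0.4474  2.0112 -0.342   0.9903 -0.3153]
[-0.9451  0.2653 -0.0139]
```

View pics/s3.png

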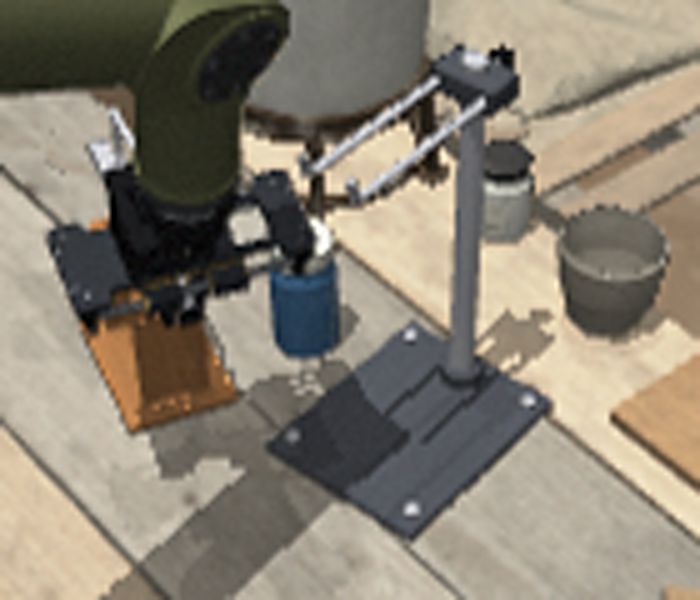

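View pics/w3.png

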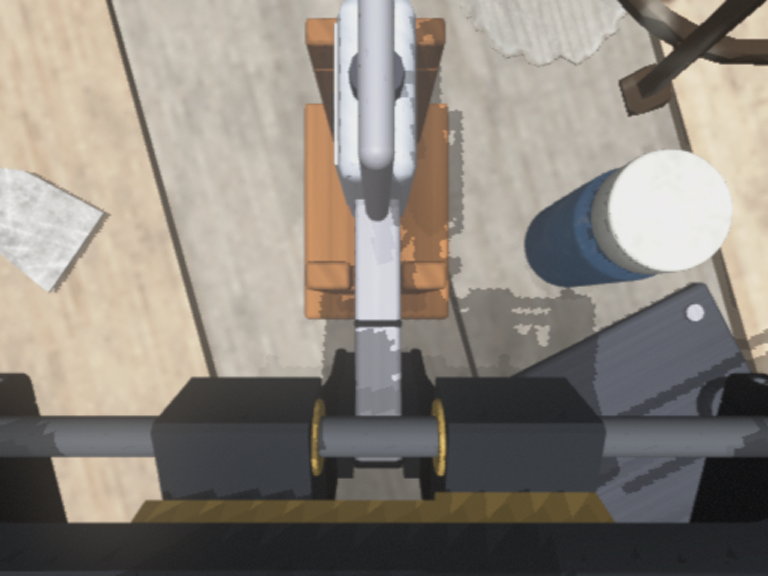

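Run:
```python
from h import *
p,R=grasp([.445,.17,.345],-15.5,18); goto(p,R)
```

```text
shift mm [  34.1  -47.8 -185.8] rot deg [ 0.03  0.01 -0.2 ]
```

Request:
play_rows:
  series: [0, 0.009, -0.004, -0.02, 0, 0, 0, 0, 0.013, -0.009, -0.045, 0, 0, 0, 0, 0.017, -0.016, -0.07, 0, 0, 0, 0, 0.021, -0.023, -0.095, 0, 0, 0, 0, 0.025, -0.03, -0.12, 0, 0, 0, 0, 0.029, -0.038, -0.145, 0, 0, 0, 0, 0.032, -0.044, -0.17, 0, 0, 0, 0, 0.034, -0.048, -0.186, 0, 0, 0, 0, 0.034, -0.048, -0.186, 0, 0, 0]

```text
time: 5.12
position: [0.4475, 0.1759, 0.3311]
tool_rot: [-2.334, -1.769, -0.379]
ft_force: [0.5, -0.6, -2.9]
grip_width: 0.176
```

Run:
```python
from h import *
info()
p,R=grasp([.46,-.06,.345],11.05,18); goto(p,R)
```

```text
t 5.12 pos [0.4475 0.1759 0.3311] yaw_y -15.717892640535146 z [ 0.0886  0.3006 -0.9496] F [ 0.4525 -0.6413 -2.9077] g 0.17576970091009614 q [-0.6709 -0.2381  0.3745  1.8357 -0.1824  1.3528 -0.5481]
shift mm [-208.8   73.3  -64.2] rot deg [  8.55  -0.21 -25.37]
```

Request:
play_rows:
  series: [0, -0.021, 0.007, -0.006, 0.9, 0, -2.5, 0, -0.042, 0.015, -0.013, 1.7, 0, -5.1, 0, -0.063, 0.022, -0.019, 2.6, 0, -7.6, 0, -0.084, 0.029, -0.026, 3.4, -0.1, -10.1, 0, -0.104, 0.037, -0.032, 4.3, -0.1, -12.7, 0, -0.125, 0.044, -0.039, 5.1, -0.1, -15.2, 0, -0.146, 0.051, -0.045, 6, -0.1, -17.8, 0, -0.167, 0.059, -0.051, 6.8, -0.2, -20.3, 0, -0.188, 0.066, -0.058, 7.7, -0.2, -22.8, 0, -0.209, 0.073, -0.064, 8.55, -0.2, -25.4]

```text
time: 5.95
position: [0.4578, -0.0558, 0.322]
tool_rot: [-1.832, -2.227, -0.28]
ft_force: [0.4, -0.9, -4.4]
grip_width: 0.18
```

Run:
```python
from h import *
info()
p,R=grasp([.52,-.058,.345],11.05,18); goto(p,R)
s=get_image("scene"); crop(s,100,60,310,230,3.8,"s4.png")
t=get_image("top"); crop(t,150,80,350,270,3.5,"t4.png")
```

```text
t 5.95 pos [ 0.4578 -0.0558  0.322 ] yaw_y 11.190740244151968 z [-0.0655  0.2994 -0.9519] F [ 0.4439 -0.8698 -4.3595] g 0.1798984280549138 q [-0.5555 -0.0441  0.8187  1.6857 -0.2442  1.63    0.4579]
shift mm [-6.4 60.6 -7.6] rot deg [-0.39  0.16  0.02]
```

View pics/s4.png

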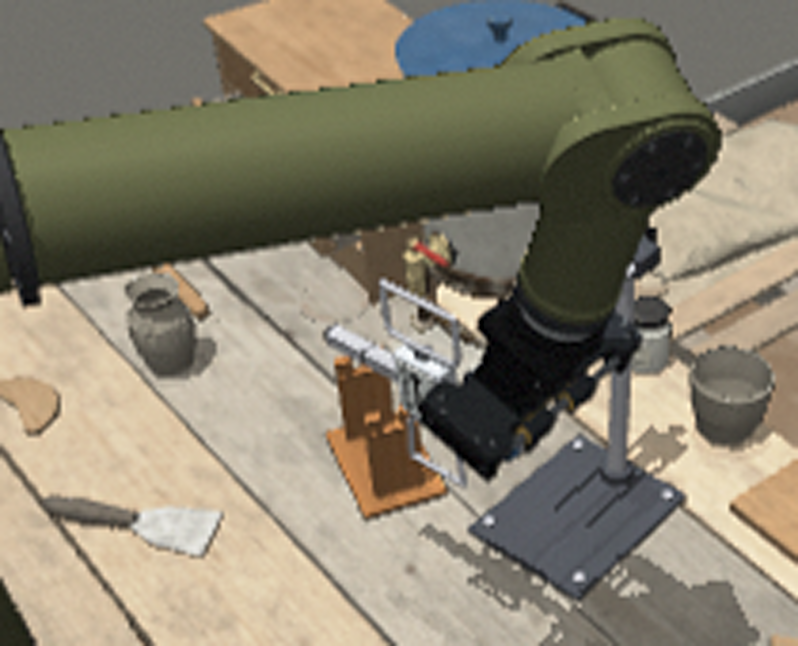

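View pics/t4.png

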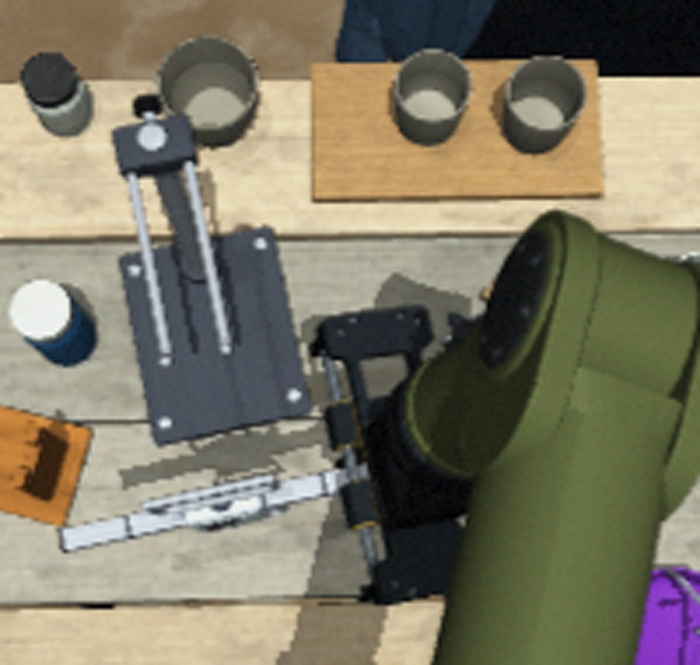

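Run:
```python
from h import *
s=get_image("scene");t=get_image("top")
crop(s,180,120,230,195,8,"s5.png"); crop(t,160,205,260,245,8,"t5.png")
S=lambda x,y:(x/3.8+100,y/3.8+60);T=lambda x,y:(x/3.5+150,y/3.5+80)
print("end", tri(t,T(64,540),s,S(332,336)))
st=get_state();C=Rot.from_rotvec(st["tool_rot"]); g=st["position"]-.019*C.apply([0,0,1]); print("grasp",g)
e=g+.215*np.array([-np.sin(np.radians(11.2)),np.cos(np.radians(11.2)),0]);print("ideal end",e, proj(t,e+[0,0,.008]),proj(s,e))
```

```text
end (array([0.4168, 0.1438, 0.3326]), np.float64(0.002607283507877365))
grasp [ 0.4591 -0.0605  0.3402]
ideal end [0.4173 0.1504 0.3402] [163.9345 234.1372] [186.5663 145.6572]
```

View pics/s5.png

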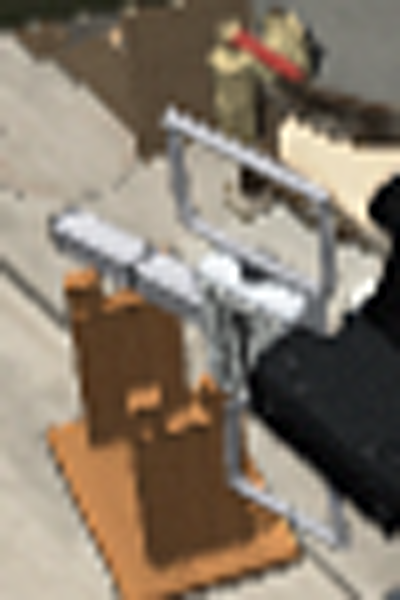

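View pics/t5.png

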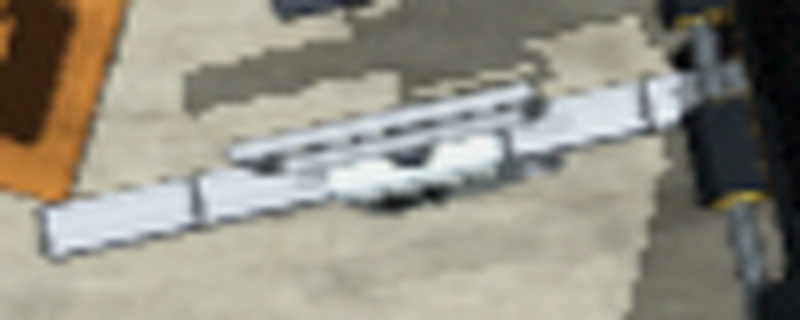

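Run:
```python
from h import *
s=get_image("scene");t=get_image("top")
S=lambda x,y:(x/8+180,y/8+120);T=lambda x,y:(x/8+160,y/8+205)
a=tri(t,T(233,155),s,S(170,115));b=tri(t,T(535,92),s,S(325,195));print(a,b)
m=(a[0]+b[0])/2;d=a[0]-b[0];print("top mid",m,"len",np.linalg.norm(d),"slope",np.degrees(d[2]/.08),"yaw",np.degrees(np.arctan2(-d[0],d[1])))
st=info();C=Rot.from_rotvec(st["tool_rot"]); g=st["position"]-.019*C.apply([0,0,1])
print(g, "scale_top expected", g+.095*np.array([-.194,.981,0])+[0,0,.091])
```

```text
(array([0.4342, 0.0764, 0.4235]), np.float64(0.004022188837298429)) (array([ 0.4492, -0.0083,  0.4281]), np.float64(0.0025923532597442412))
top mid [0.4417 0.034  0.4258] len 0.08620016781373734 slope -3.301097155880061 yaw 10.067091986580163
t 6.25 pos [ 0.4577 -0.0534  0.3227] yaw_y 11.142716733596664 z [-0.0656  0.3003 -0.9516] F [ 0.6874  0.5535 -3.7641] g 0.1802168324575476 q [-0.5565 -0.0463  0.8147  1.6862 -0.2444  1.6301  0.4516]
[ 0.459  -0.0591  0.3408] scale_top expected [0.4405 0.0341 0.4318]
```

Run:
```python
from h import *
p,R=grasp([.522,-.060,.345],11.05,21); goto(p,R)
p,R=grasp([.522,-.060,.271],11.05,21); goto(p,R)
```

```text
shift mm [-10.   61.8  -8.5] rot deg [-0.39  3.1  -0.04]
shift mm [-32.7  62.3  62. ] rot deg [-0.39  3.1  -0.04]
```

Request:
play_rows:
  series: [0, -0.003, 0.02, -0.003, -0.1, 1, 0, 0, -0.006, 0.041, -0.006, -0.3, 2, 0, 0, -0.01, 0.062, -0.0085, -0.4, 3.1, 0, 0, -0.01, 0.062, -0.0085, -0.4, 3.1, 0, 0, -0.016, 0.062, 0.012, -0.4, 3.1, 0, 0, -0.023, 0.062, 0.035, -0.4, 3.1, 0, 0, -0.029, 0.062, 0.052, -0.4, 3.1, 0, 0, -0.0327, 0.0623, 0.062, -0.4, 3.1, 0, 0, -0.0327, 0.0623, 0.062, -0.4, 3.1, 0, 0, -0.0327, 0.0623, 0.062, -0.4, 3.1, 0]

```text
time: 7.08
position: [0.5207, -0.0537, 0.2544]
tool_rot: [-1.806, -2.191, -0.336]
ft_force: [-0.1, -0.4, -3.0]
grip_width: 0.175
```

Run:
```python
from h import *
info()
p,R=grasp([.522,-.060,.271],11.05,21); goto(p,R)
s=get_image("scene"); crop(s,190,110,290,200,8,"s6.png")
t=get_image("top"); crop(t,170,100,270,230,5,"t6.png")
w=get_image("wrist"); crop(w,0,0,512,384,1.5,"w6.png")
```

```text
t 7.08 pos [ 0.5207 -0.0537  0.2544] yaw_y 10.999198787410815 z [-0.0676  0.3523 -0.9335] F [-0.0687 -0.4192 -2.9931] g 0.17519397933084094 q [-0.4781  0.2054  0.8721  1.6573 -0.4594  1.57    0.6434]
shift mm [-0.1  0.   1.2] rot deg [ 0.07 -0.02 -0.03]
```

View pics/s6.png

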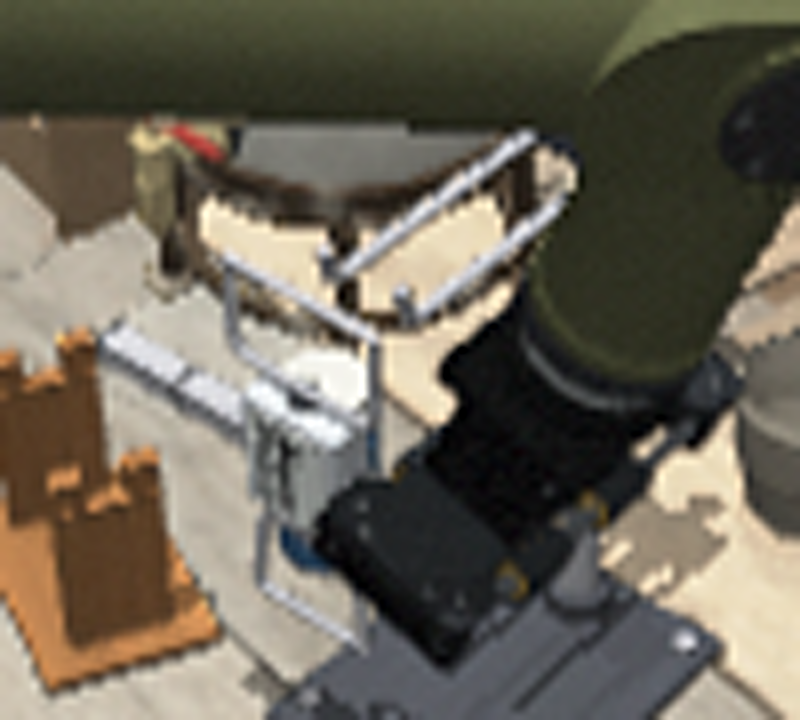

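View pics/t6.png

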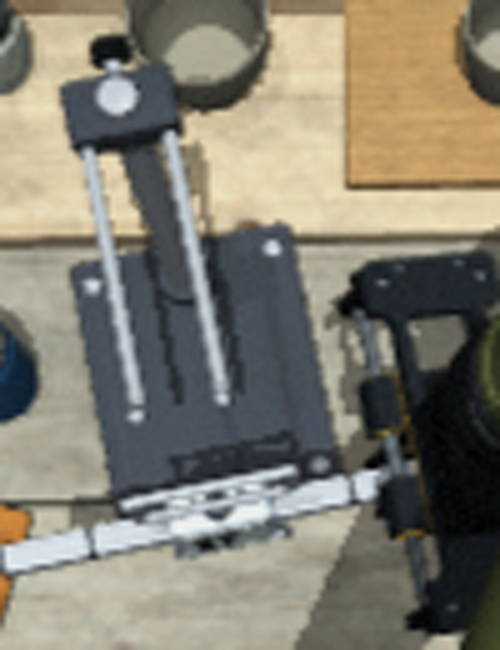

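View pics/w6.png

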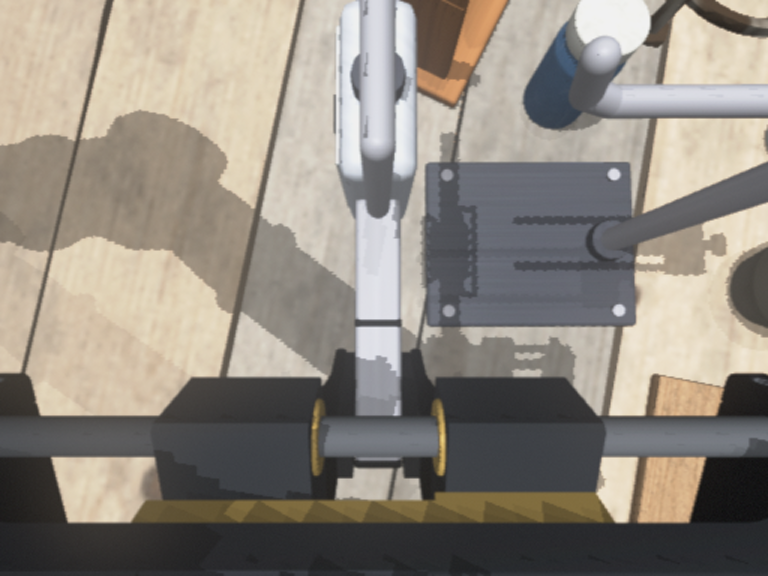

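Run:
```python
from h import *
s=get_image("scene");t=get_image("top")
S=lambda x,y:(x/8+190,y/8+110);T=lambda x,y:(x/5+170,y/5+100)
P=[tri(t,T(*a),s,S(*b)) for a,b in [((122,503),(226,256)),((299,469),(374,335)),((137,415),(326,255)),((222,398),(403,295))]]
for p in P:print(p)
u=np.array([.981,.192]);v=np.array([-.192,.981])
m=(P[0][0]+P[1][0])/2;f=(P[2][0]+P[3][0])/2;d=m-f
print("top mid rel tip mid",d,"x",d[:2]@u,"y",d[:2]@v, "slope",(P[0][0]-P[1][0])[2]/.085)
info()
```

```text
(array([0.4972, 0.0744, 0.363 ]), np.float64(0.0012275161976060206))
(array([ 0.5104, -0.012 ,  0.3689]), np.float64(0.0012002753530872448))
(array([0.5461, 0.07  , 0.3419]), np.float64(0.001820613122298358))
(array([0.5543, 0.0269, 0.3425]), np.float64(0.0022737368440378446))
top mid rel tip mid [-0.0464 -0.0173  0.0237] x -0.04880943357821314 y -0.008052788865809292 slope -0.06977205455745134
t 7.33 pos [ 0.5214 -0.0545  0.2554] yaw_y 10.961665097960587 z [-0.0653  0.3517 -0.9338] F [-0.8188 -0.3098 -3.4756] g 0.17487712644771733 q [-0.4778  0.2048  0.8731  1.6557 -0.4594  1.5698  0.6439]
```

Run:
```python
from h import *
u=np.array([.981,.192,0]);v=np.array([-.192,.981,0])
st=get_state();C=Rot.from_rotvec(st["tool_rot"]); g=st["position"]-.019*C.apply([0,0,1])
a=g+.007*v; a[2]=.263
print(g,a)
p,R=grasp(a,11.05,24); goto(p,R)
p,R=grasp(a+.081*u,11.05,24); goto(p,R)
```

```text
[ 0.5226 -0.0612  0.2731] [ 0.5213 -0.0544  0.263 ]
shift mm [ 3.9 -0.1 11.9] rot deg [ 0.19  3.04 -0.02]
shift mm [ 4.  80.9 12.2] rot deg [ 0.19  3.04 -0.02]
```

Request:
play_rows:
  series: [0, 0.002, 0, 0.006, 0, 1.5, 0, 0, 0.004, 0, 0.012, 0.2, 3, 0, 0, 0.004, 0, 0.012, 0.2, 3, 0, 0, 0.004, 0.01, 0.012, 0.2, 3, 0, 0, 0.004, 0.02, 0.012, 0.2, 3, 0, 0, 0.004, 0.02, 0.012, 0.2, 3, 0, 0, 0.004, 0.02, 0.012, 0.2, 3, 0]

```text
time: 7.92
position: [0.5398, -0.0423, 0.2445]
tool_rot: [-1.775, -2.157, -0.373]
ft_force: [-1.1, 0.4, -3.2]
grip_width: 0.172
```

Run:
```python
from h import *
info()
s=get_image("scene"); crop(s,190,110,290,200,8,"s7.png")
t=get_image("top"); crop(t,160,100,270,230,5,"t7.png")
```

```text
t 7.92 pos [ 0.5398 -0.0423  0.2445] yaw_y 11.117387778909915 z [-0.0803  0.3974 -0.9141] F [-1.1255  0.444  -3.2385] g 0.1723754849055217 q [-0.434   0.2844  0.8589  1.6219 -0.5474  1.5991  0.6843]
```

View pics/s7.png

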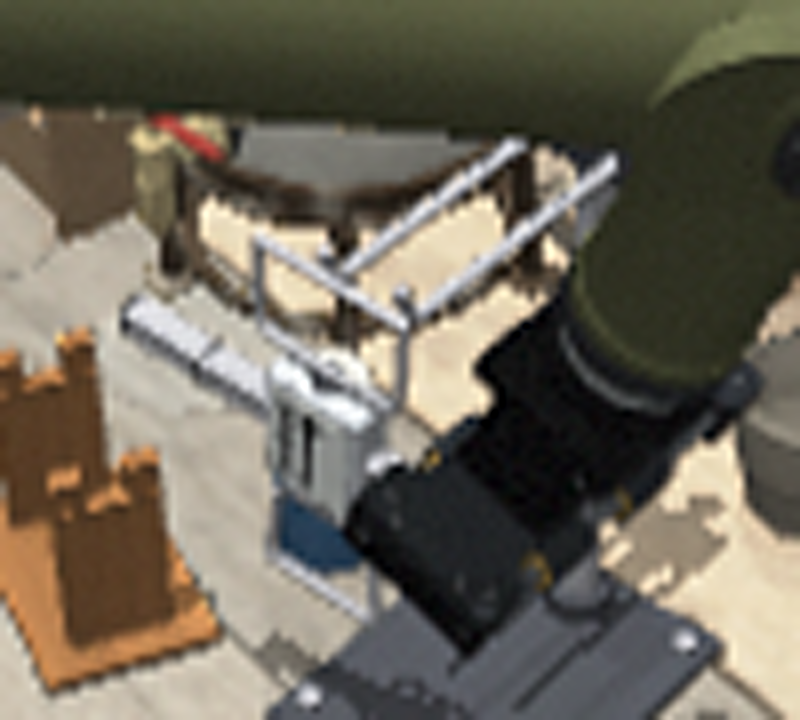

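View pics/t7.png

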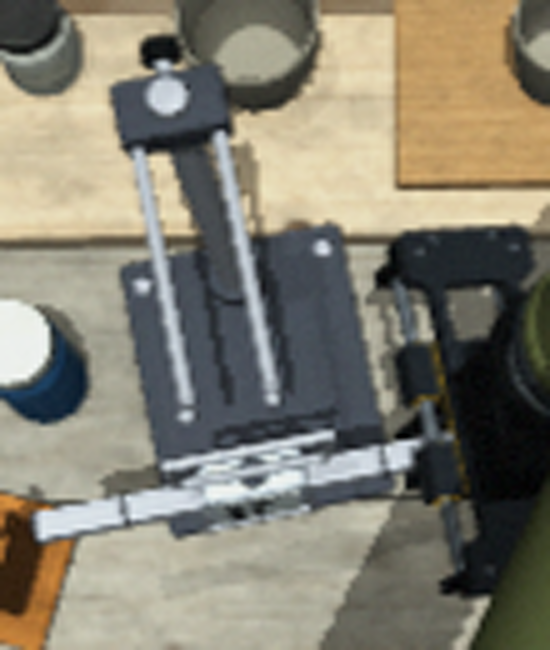

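Run:
```python
from h import *
s=get_image("scene");t=get_image("top")
S=lambda x,y:(x/8+190,y/8+110);T=lambda x,y:(x/5+160,y/5+100)
P=[tri(t,T(*a),s,S(*b)) for a,b in [((162,466),(258,239)),((335,434),(409,324)),((186,414),(326,255)),((273,397),(403,295))]]
for p in P:print(p)
u=np.array([.981,.192]);v=np.array([-.192,.981])
m=(P[0][0]+P[1][0])/2;f=(P[2][0]+P[3][0])/2;d=m-f
print("rel",d,"x",d[:2]@u,"y",d[:2]@v, "slope",(P[0][0]-P[1][0])[2]/.085)
for z in(.341,.349):
  for y in (.022,-.022): X=np.array([.566,.0475,z])+np.append(-.02*u+y*v,0);print(z,y,proj(t,X)*5-[800,500],proj(s,X)*8-[1520,880])
```

```text
(array([0.5171, 0.0797, 0.3589]), np.float64(0.002473217230821982))
(array([ 0.5316, -0.0057,  0.3592]), np.float64(0.002257207796457802))
(array([0.5467, 0.0707, 0.3412]), np.float64(0.001629727434152161))
(array([0.5544, 0.0265, 0.3428]), np.float64(0.0015817210352302195))
rel [-0.0263 -0.0116  0.0171] x -0.0279831289863915 y -0.00634224742938553 slope -0.0032886202958009817
0.341 0.022 [197.573  421.2865] [323.5404 265.8956]
0.341 -0.022 [282.8173 403.6031] [400.7648 307.2376]
0.349 0.022 [195.5465 417.9326] [322.9616 251.2905]
0.349 -0.022 [281.5513 400.1012] [400.5461 292.6085]
```

Run:
```python
from h import *
u=np.array([.981,.192,0]);v=np.array([-.192,.981,0])
st=get_state();C=Rot.from_rotvec(st["tool_rot"]); g=st["position"]-.019*C.apply([0,0,1])
print(g)
a=g+.005*v
for b in (a,a+.060*u,a+.06*u-[0,0,.026]):
  p,R=grasp(b,11.05,24); goto(p,R)
```

```text
[ 0.5403 -0.0505  0.2619]
shift mm [4.6 0.  2. ] rot deg [-0.11  0.03 -0.08]
shift mm [ 4.7 60.   1.9] rot deg [-0.11  0.03 -0.08]
shift mm [-5.9 60.1 25.7] rot deg [-0.11  0.03 -0.08]
```

Request:
play_rows:
  series: [0, 0.0046, 0, 0.002, 0, 0, 0, 0, 0.0046, 0.01, 0.002, 0, 0, 0, 0, 0.0046, 0.022, 0.002, 0, 0, 0, 0, 0.0046, 0.035, 0.002, 0, 0, 0, 0, 0.0046, 0.048, 0.002, 0, 0, 0, 0, 0.0046, 0.06, 0.002, 0, 0, 0, 0, 0.0046, 0.06, 0.002, 0, 0, 0, 0, 0.0046, 0.06, 0.002, 0, 0, 0]

```text
time: 8.78
position: [0.5971, -0.0258, 0.2438]
tool_rot: [-1.775, -2.156, -0.373]
ft_force: [0.4, 0.3, -3.7]
grip_width: 0.173
```

Run:
```python
from h import *
info()
s=get_image("scene"); crop(s,190,110,290,200,8,"s8.png")
t=get_image("top"); crop(t,160,100,270,230,5,"t8.png")
```

```text
t 8.78 pos [ 0.5971 -0.0258  0.2438] yaw_y 11.104397787525782 z [-0.0812  0.398  -0.9138] F [ 0.3558  0.3162 -3.709 ] g 0.1727585554918574 q [-0.3937  0.4112  0.8285  1.4907 -0.6339  1.6341  0.6685]
```

View pics/s8.png

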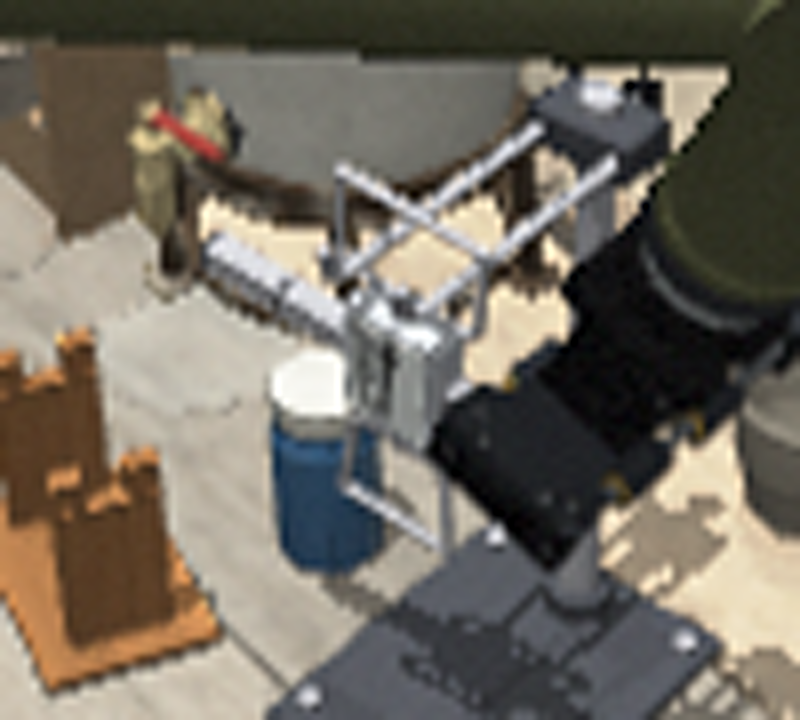

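View pics/t8.png

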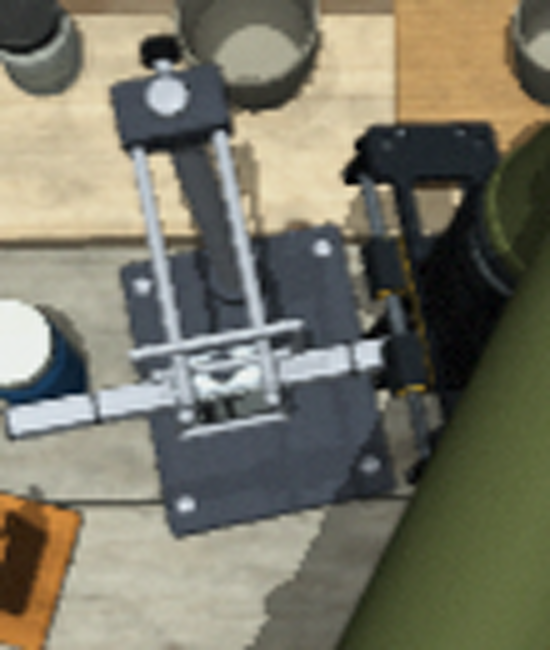

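Request:
play_rows:
  series: [0, -0.0024, 0, 0.0055, 0, 0, 0, 0, -0.0049, 0, 0.011, 0, 0, 0, 0, -0.0073, 0, 0.0165, 0, 0, 0, 0, -0.0086, 0, 0.0193, 0, 0, 0, 0, -0.0086, 0, 0.0193, 0, 0, 0, 0, -0.0094, 0, 0.021, 0, 0, 0, 0, -0.0094, 0, 0.021, 0, 0, 0]

```text
time: 9.47
position: [0.5968, -0.0265, 0.2212]
tool_rot: [-1.777, -2.155, -0.375]
ft_force: [-0.6, 0.3, -3.7]
grip_width: 0.175
```

Run:
```python
from h import *
info()
s=get_image("scene"); crop(s,190,110,290,200,8,"s9.png")
```

```text
t 9.47 pos [ 0.5968 -0.0265  0.2212] yaw_y 11.026224084026474 z [-0.0799  0.3985 -0.9137] F [-0.5895  0.3172 -3.7117] g 0.1746412860881895 q [-0.391   0.4244  0.8235  1.5225 -0.6428  1.5981  0.6898]
```

View pics/s9.png

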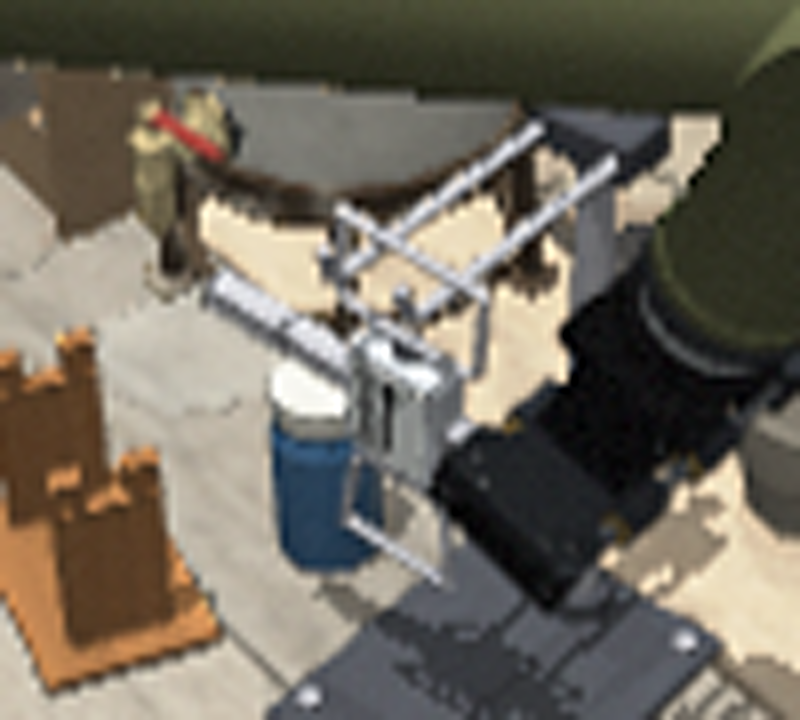

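Not touching yet (wrist force still −3.7 N). I'll go on in 1 mm steps.

Request:
play_rows:
  series: [0, -0.0004, 0, 0.0009, 0, 0, 0, 0, -0.0008, 0, 0.0018, 0, 0, 0, 0, -0.0012, 0, 0.0027, 0, 0, 0, 0, -0.0012, 0, 0.0027, 0, 0, 0]

```text
time: 9.85
position: [0.597, -0.0259, 0.2189]
tool_rot: [-1.775, -2.155, -0.376]
ft_force: [0.9, 0.6, -0.7]
grip_width: 0.177
```

Request:
play_rows:
  series: [0, -0.0004, 0, 0.0009, 0, 0, 0, 0, -0.0004, 0, 0.0009, 0, 0, 0, 0, -0.0004, 0, 0.0009, 0, 0, 0]

```text
time: 10.1
position: [0.5971, -0.0255, 0.2183]
tool_rot: [-1.775, -2.156, -0.377]
ft_force: [-0.3, 1.8, 3.5]
grip_width: 0.177
```

Run:
```python
from h import *
info()
s=get_image("scene"); crop(s,190,110,290,200,8,"s10.png")
```

```text
t 10.1 pos [ 0.5971 -0.0255  0.2183] yaw_y 11.083286108066078 z [-0.0793  0.4001 -0.913 ] F [-0.3424  1.7981  3.5438] g 0.17675991662030496 q [-0.3908  0.4263  0.8221  1.5264 -0.6458  1.5933  0.6934]
```

View pics/s10.png

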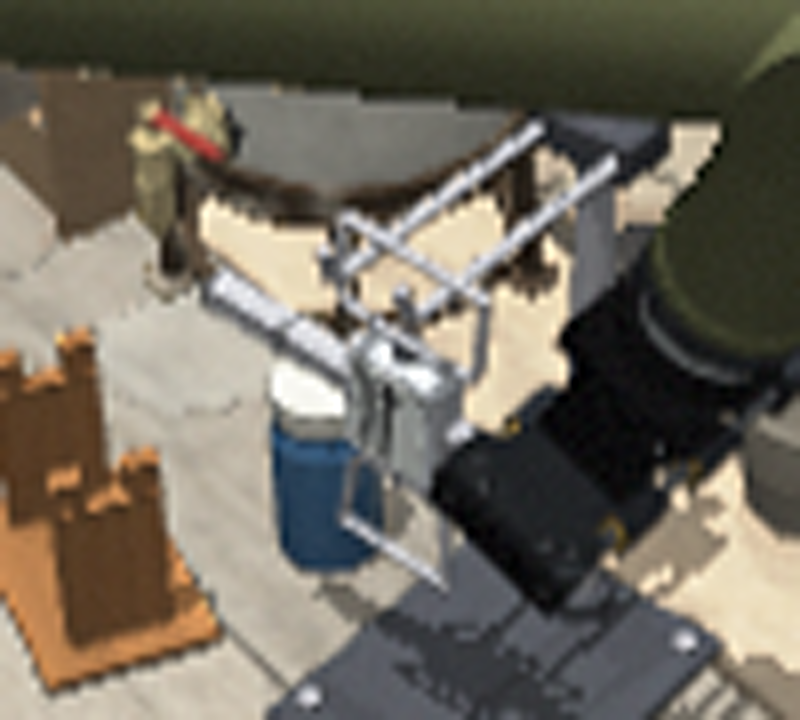

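Request:
play_rows:
  series: [22, 0, 0, 0, 0, 0, 0, 24, 0, 0, 0, 0, 0, 0, 27, 0, 0, 0, 0, 0, 0, 35, 0, 0, 0, 0, 0, 0, 50, 0, 0, 0, 0, 0, 0, 60, 0, 0, 0, 0, 0, 0, 60, 0, 0, 0, 0, 0, 0, 60, 0, 0, 0, 0, 0, 0, 60, 0, 0, 0, 0, 0, 0]

```text
time: 10.9
position: [0.5968, -0.0265, 0.2174]
tool_rot: [-1.777, -2.155, -0.375]
ft_force: [0.0, -0.1, -0.1]
grip_width: 0.576
```

Run:
```python
from h import *
info()
s=get_image("scene"); crop(s,190,110,290,200,8,"s11.png")
w=get_image("wrist"); crop(w,0,0,512,384,1.5,"w11.png")
```

```text
t 10.9 pos [ 0.5968 -0.0265  0.2174] yaw_y 11.03083269640717 z [-0.0798  0.3985 -0.9137] F [ 0.0169 -0.0723 -0.0778] g 0.5760345826751314 q [-0.3905  0.427   0.8225  1.5272 -0.6445  1.5921  0.6935]
```

View pics/s11.png

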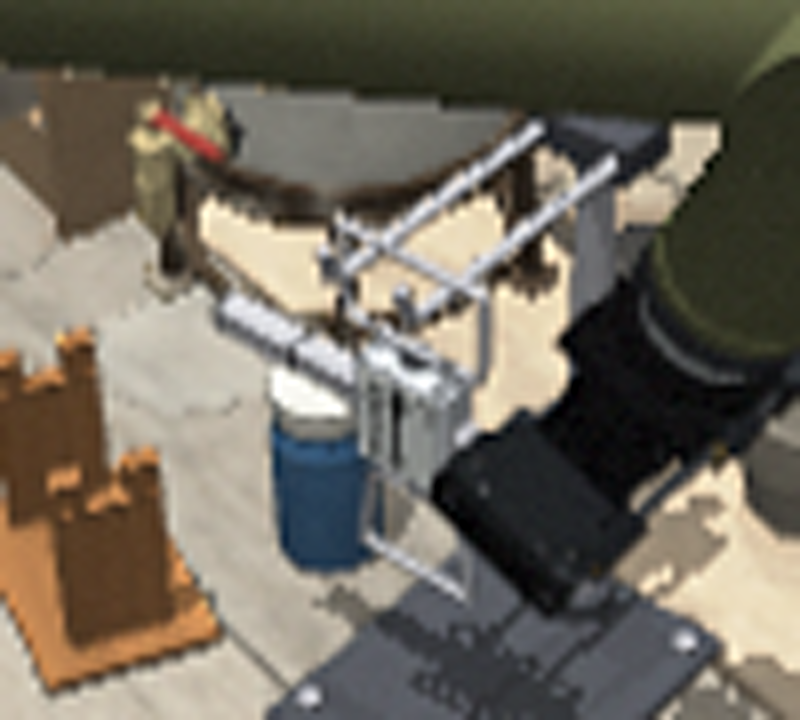

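View pics/w11.png

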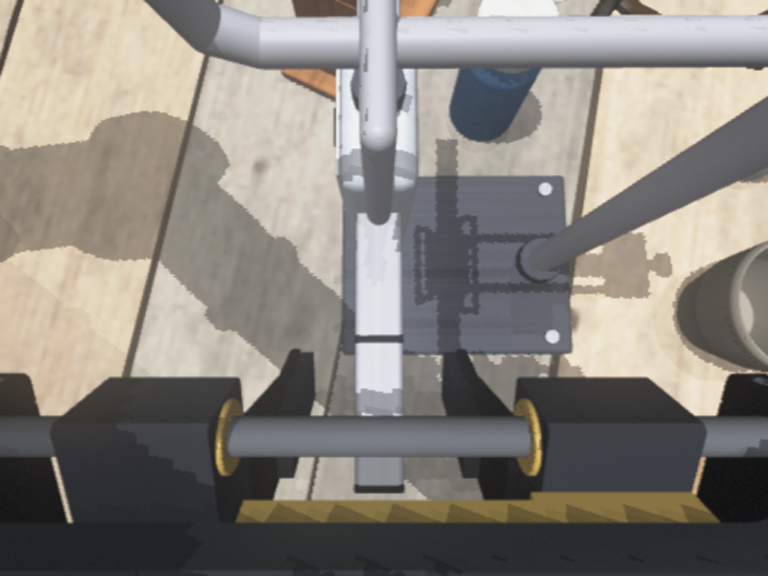

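Request:
play_rows:
  series: [60, 0, 0, 0, 0, 0, 0, 60, 0, 0, -0.01, 0, 0, 0, 60, 0, 0, -0.025, 0, 0, 0, 60, 0, 0, -0.045, 0, 0, 0, 60, 0, 0, -0.07, 0, 0, 0, 60, -0.02, 0, -0.09, 0, 0, 0, 60, -0.05, 0, -0.1, 0, 0, 0, 60, -0.08, 0, -0.1, 0, 0, 0]

```text
time: 11.67
position: [0.62, -0.1401, 0.2799]
tool_rot: [-1.777, -2.161, -0.378]
ft_force: [-0.0, -0.6, -0.7]
grip_width: 0.601
```

Run:
```python
from h import *
info()
p,R=grasp([.425,-.24,.16],-101.8,0); goto(p,R)
s=get_image("scene"); crop(s,190,110,290,200,8,"s12.png")
```

```text
t 11.67 pos [ 0.62   -0.1401  0.2799] yaw_y 11.099618719529053 z [-0.0749  0.3965 -0.915 ] F [-0.0105 -0.6488 -0.7141] g 0.6009878750485595 q [-0.1638  0.5407  0.8411  1.2689 -0.6822  1.7998  0.8023]
shift mm [-111.1 -211.   102.1] rot deg [-23.28 -15.69 111.07]
```

View pics/s12.png

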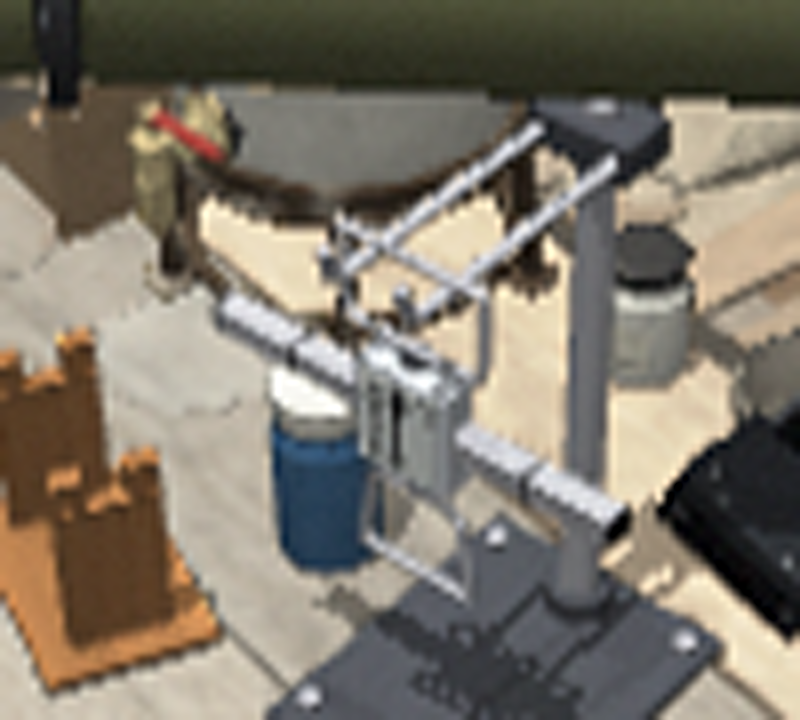

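Run:
```python
from h import *
p,R=grasp([.4135,-.2415,.16],78.1,-8); print(p);goto(p,R)
```

```text
[ 0.4161 -0.242   0.1412]
shift mm [-105.7 -215.6  100.1] rot deg [  9.06 -28.   -67.7 ]
```

Request:
play_rows:
  series: [80, -0.03, -0.07, 0, 3, -9.3, -22.6, 80, -0.07, -0.14, 0.03, 6, -18.7, -45, 80, -0.106, -0.2156, 0.06, 9.1, -28, -67.7, 80, -0.106, -0.2156, 0.07, 9.1, -28, -67.7, 80, -0.106, -0.2156, 0.07, 9.1, -28, -67.7, 80, -0.106, -0.2156, 0.1, 9.1, -28, -67.7, 80, -0.106, -0.2156, 0.1, 9.1, -28, -67.7, 80, -0.106, -0.2156, 0.1, 9.1, -28, -67.7, 80, -0.106, -0.2156, 0.1, 9.1, -28, -67.7, 80, -0.106, -0.2156, 0.1, 9.1, -28, -67.7]

```text
time: 12.55
position: [0.4175, -0.2345, 0.1427]
tool_rot: [0.346, 2.994, 0.0]
ft_force: [-0.8, -0.6, -1.3]
grip_width: 0.801
```

Run:
```python
from h import *
info()
p,R=grasp([.4135,-.2415,.16],78.1,-8);goto(p,R)
```

```text
t 12.55 pos [ 0.4175 -0.2345  0.1427] yaw_y 76.85579488745799 z [ 0.1265 -0.0146 -0.9919] F [-0.849  -0.6361 -1.2926] g 0.800545595099324 q [-0.3639 -0.1519  0.8073  2.0842  0.0791  1.0428  1.749 ]
shift mm [-0.2 -7.7  1.4] rot deg [ 0.67 -0.72 -1.34]
```

Request:
play_rows:
  series: [80, 0, -0.0077, 0.0014, 0.7, -0.7, -1.3, 80, 0, -0.0077, 0.0014, 0.7, -0.7, -1.3, 80, 0, -0.0077, 0.0014, 0.7, -0.7, -1.3]

```text
time: 12.8
position: [0.416, -0.2427, 0.1413]
tool_rot: [0.326, 2.988, -0.02]
ft_force: [0.4, 0.4, -0.2]
grip_width: 0.802
```

Run:
```python
from h import *
info()
p,R=grasp([.4135,-.2415,.16],78.1,-8);goto(p,R)
w=get_image("wrist"); crop(w,0,0,512,384,1.5,"w13.png")
s=get_image("scene"); crop(s,220,180,360,320,5,"s13.png")
h=np.array([.521,-.264]);a=np.array([.9787,-.205])
for x in(-.135,-.061): print(x,proj(w,np.append(h+a*x,.049))*1.5)
```

```text
t 12.8 pos [ 0.416  -0.2427  0.1413] yaw_y 77.567892397818 z [ 0.1333 -0.028  -0.9907] F [ 0.4052  0.3808 -0.2033] g 0.8024576662200729 q [-0.3583 -0.156   0.8113  2.0899  0.0929  1.0283  1.7654]
shift mm [0.  0.6 0.2] rot deg [ 0.   -0.17 -0.54]
-0.135 [380.6279 236.4674]
-0.061 [381.5044 349.3387]
```

View pics/w13.png

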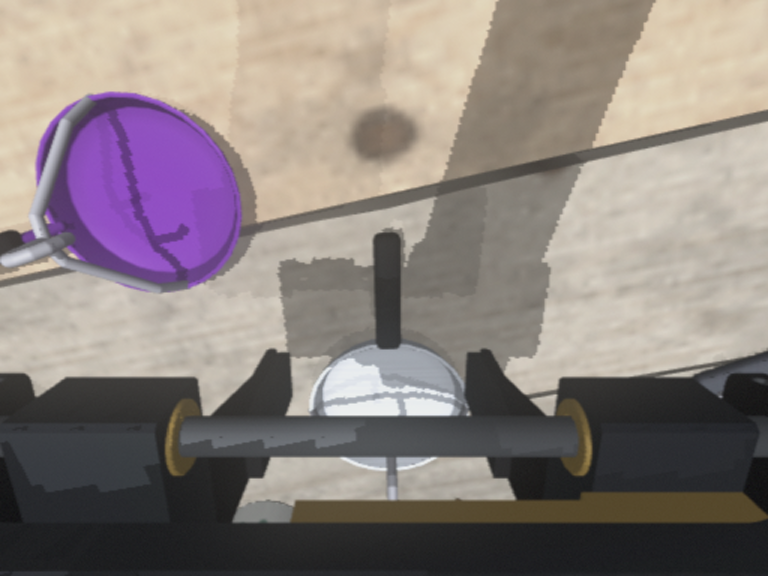

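View pics/s13.png

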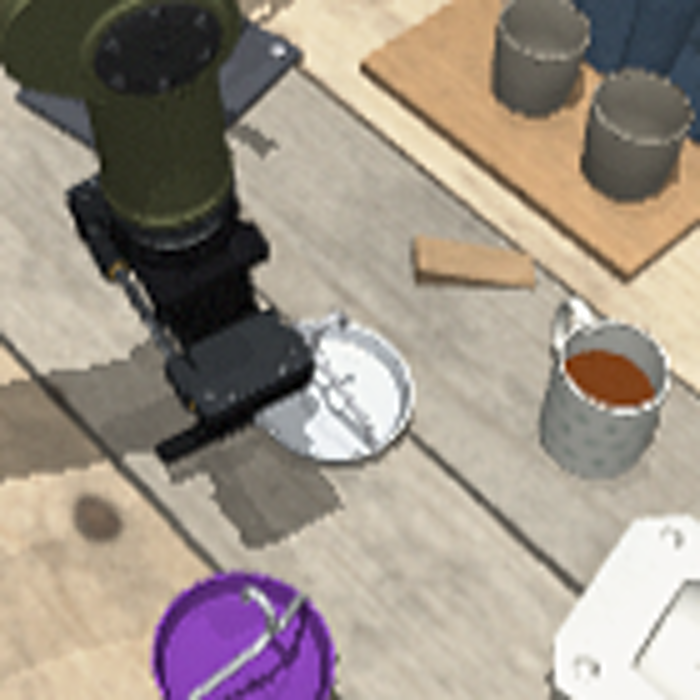

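Run:
```python
from h import *
p,R=grasp([.417,-.2386,.042],78.0,-6);goto(p,R)
```

```text
shift mm [ 14.2   4.2 117.2] rot deg [-0.04  1.8  -0.37]
```

Request:
play_rows:
  series: [80, 0.003, 0.004, 0.025, 0, 0.5, -0.4, 80, 0.006, 0.004, 0.05, 0, 1, -0.4, 80, 0.009, 0.004, 0.075, 0, 1.5, -0.4, 80, 0.012, 0.004, 0.1, 0, 1.8, -0.4, 80, 0.0142, 0.0042, 0.117, 0, 1.8, -0.4, 80, 0.0142, 0.0042, 0.117, 0, 1.8, -0.4, 80, 0.0142, 0.0042, 0.117, 0, 1.8, -0.4]

```text
time: 13.48
position: [0.418, -0.2389, 0.0223]
tool_rot: [0.315, 3.024, -0.02]
ft_force: [1.0, 0.1, 0.5]
grip_width: 0.801
```

Run:
```python
from h import *
info()
p,R=grasp([.417,-.2386,.042],78.0,-6);goto(p,R)
w=get_image("wrist"); crop(w,0,0,512,384,1.5,"w14.png")
```

```text
t 13.48 pos [ 0.418  -0.2389  0.0223] yaw_y 78.09687500273009 z [ 0.0989 -0.0234 -0.9948] F [0.9836 0.1448 0.522 ] g 0.8014428599986144 q [-0.3483  0.1277  0.8791  2.18   -0.1798  0.7898  2.0061]
shift mm [-1.   0.1 -0.7] rot deg [-0.13 -0.17  0.11]
```

View pics/w14.png

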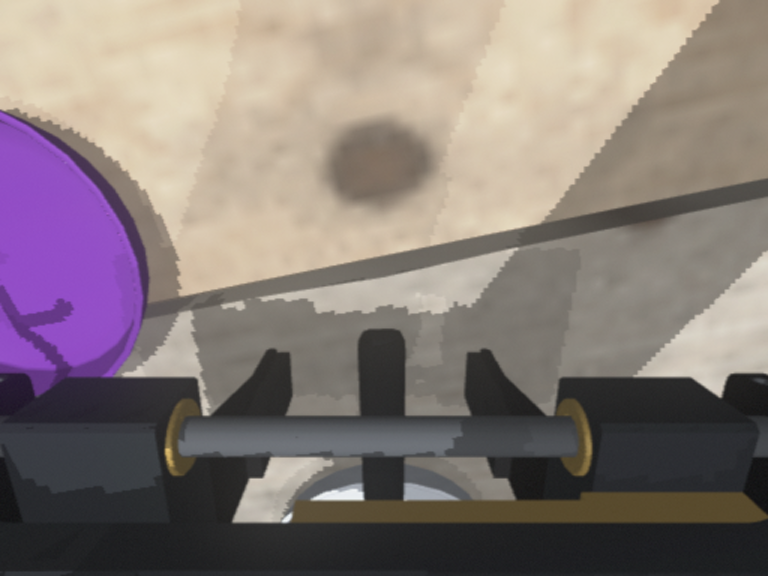

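Request:
play_rows:
  series: [0, 0, 0, 0, 0, 0, 0, 0, 0, 0, 0, 0, 0, 0, 0, 0, 0, 0, 0, 0, 0, 0, 0, 0, 0, 0, 0, 0, 0, 0, 0, 0, 0, 0, 0, 0, 0, 0, 0, 0, 0, 0, 0, 0, 0, 0, 0, 0, 0, 0, 0, 0, 0, 0, 0, 0, 0, 0, 0, 0, 0, 0, 0, 0, 0, 0, 0, 0, 0, 0]
  force: 60

```text
time: 14.37
position: [0.4187, -0.2382, 0.023]
tool_rot: [0.313, 3.021, -0.017]
ft_force: [0.8, -0.4, 0.6]
grip_width: 0.178
```

Run:
```python
from h import *
info()
```

```text
t 14.37 pos [ 0.4187 -0.2382  0.023 ] yaw_y 78.18250581767782 z [ 0.1024 -0.0219 -0.9945] F [ 0.7934 -0.4105  0.6105] g 0.17752543082533934 q [-0.3486  0.1245  0.8789  2.181  -0.1807  0.7886  2.0079]
```

Request:
play_rows:
  series: [0, -0.001, 0, -0.01, 0, 0, 0, 0, -0.0025, 0, -0.025, 0, 0, 0, 0, -0.004, 0, -0.04, 0, 0, 0, 0, -0.006, 0, -0.06, 0, 0, 0, 0, -0.006, 0, -0.06, 0, 0, 0, 0, -0.006, 0, -0.06, 0, 0, 0]

```text
time: 14.87
position: [0.4189, -0.2381, 0.0837]
tool_rot: [0.312, 3.019, -0.016]
ft_force: [0.9, -0.0, -2.2]
grip_width: 0.175
```

Run:
```python
from h import *
info()
s=get_image("scene"); crop(s,220,180,360,320,5,"s15.png")
t=get_image("top"); crop(t,260,150,360,270,6,"t15.png")
```

```text
t 14.87 pos [ 0.4189 -0.2381  0.0837] yaw_y 78.20541377618831 z [ 0.1044 -0.0215 -0.9943] F [ 0.8722 -0.0218 -2.2086] g 0.17505415195634266 q [-0.3959 -0.0217  0.8856  2.1313 -0.0168  0.9217  1.8648]
```

View pics/s15.png

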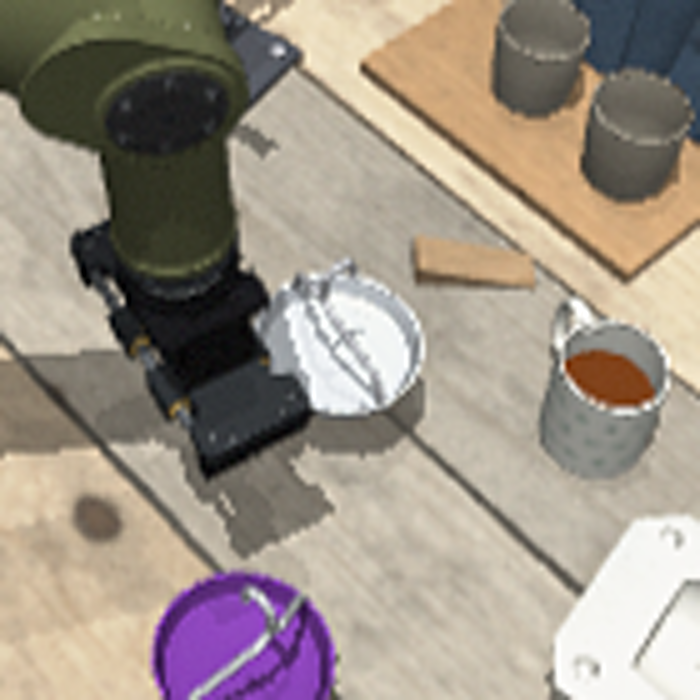

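View pics/t15.png

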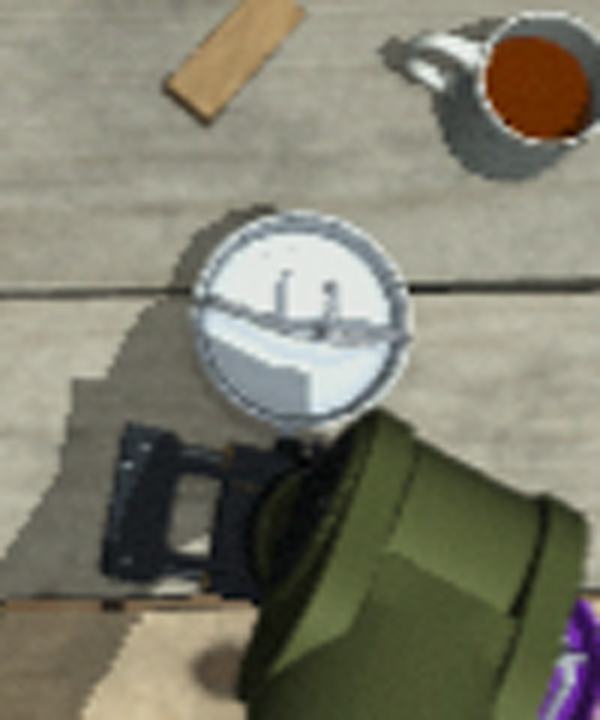

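Run:
```python
from h import *
s=get_image("scene");t=get_image("top")
crop(s,270,215,310,270,14,"s16.png"); crop(t,285,180,335,225,14,"t16.png")
st=get_state();C=Rot.from_rotvec(st["tool_rot"]); g=st["position"]-.019*C.apply([0,0,1]);print(g)
a=np.array([.9787,-.205,0])
for dr in (0,3):
  d=np.radians(dr)
  for n,x,z in (("hook",0,0),("tipend",.011,-.017),("bowtop",0,.006),("bowout",.014,0),("stembot",-.011,-.03),("dishc",.008,-.088)):
    X=.107+x;Z=.07+z
    P=g+a*(X*np.cos(d)+Z*np.sin(d))+np.array([0,0,Z*np.cos(d)-X*np.sin(d)])
    print(dr,n,P,"scene",(proj(s,P)-[270,215])*14,"top",(proj(t,P)-[285,180])*14)
```

```text
[ 0.4154 -0.2374  0.1009]
0 hook [ 0.5201 -0.2593  0.1709] scene [230.1956 263.8161] top [414.5046 300.9016]
0 tipend [ 0.5309 -0.2616  0.1539] scene [263.0547 289.4961] top [407.1047 264.8291]
0 bowtop [ 0.5201 -0.2593  0.1769] scene [232.293  248.4593] top [419.9366 296.3457]
0 bowout [ 0.5338 -0.2622  0.1709] scene [279.9179 241.8612] top [424.3763 237.9951]
0 stembot [ 0.5094 -0.257   0.1409] scene [181.2611 356.2388] top [380.5987 371.2768]
0 dishc [ 0.5279 -0.2609  0.0829] scene [228.1895 464.3481] top [346.5599 328.9916]
3 hook [ 0.5236 -0.26    0.1652] scene [240.7061 272.7628] top [411.8778 289.4298]
3 tipend [ 0.5334 -0.2621  0.1477] scene [269.9178 300.9892] top [403.4586 258.1658]
3 bowtop [ 0.5239 -0.2601  0.1712] scene [243.9473 257.0357] top [417.4776 283.4303]
3 bowout [ 0.5372 -0.2629  0.1645] scene [289.8159 252.7571] top [421.0261 227.6003]
3 stembot [ 0.5113 -0.2574  0.1358] scene [186.5689 365.5849] top [377.6739 366.0819]
3 dishc [ 0.5269 -0.2607  0.0769] scene [222.5247 479.774 ] top [341.2213 337.564 ]
```

View pics/s16.png

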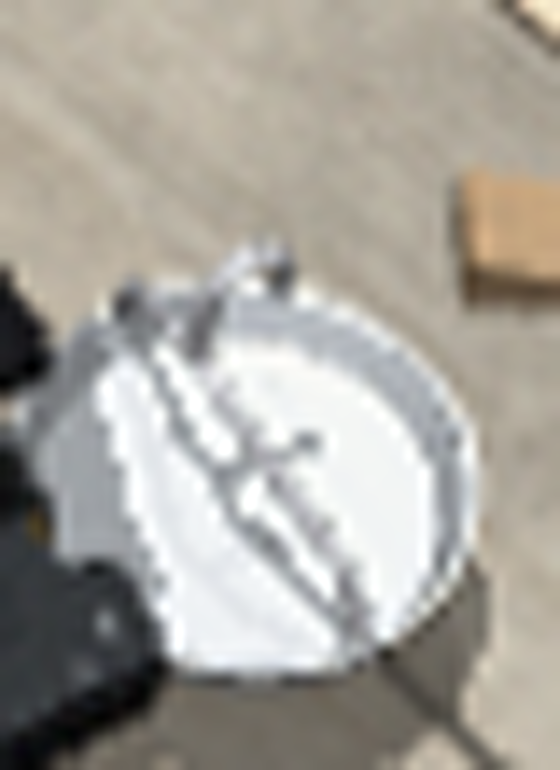

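View pics/t16.png

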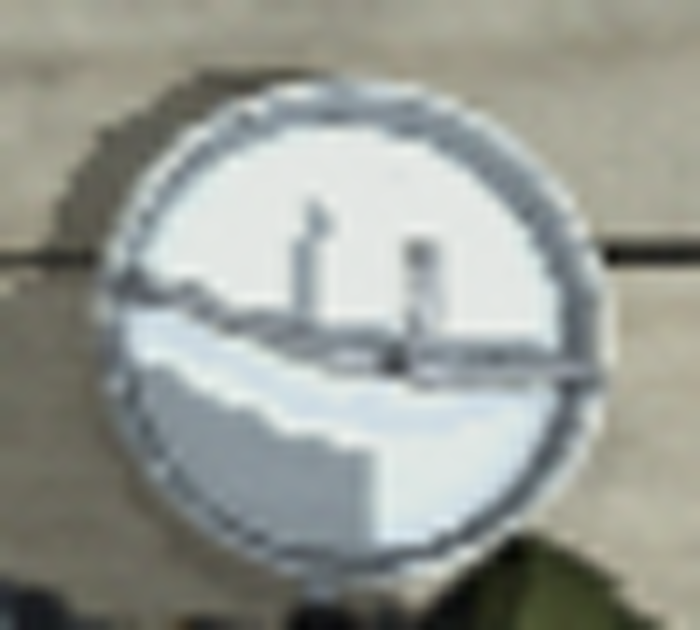

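Run:
```python
from h import *
s=get_image("scene");t=get_image("top")
crop(s,190,110,290,200,8,"s17.png");crop(t,160,100,270,230,6,"t17.png")
```

```text
(no output)
```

View pics/s17.png

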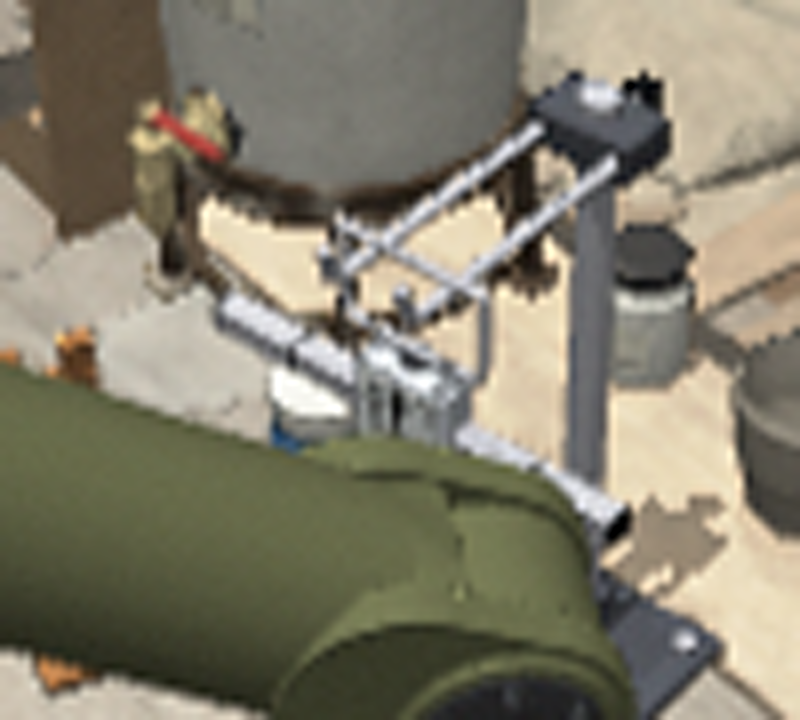

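View pics/t17.png

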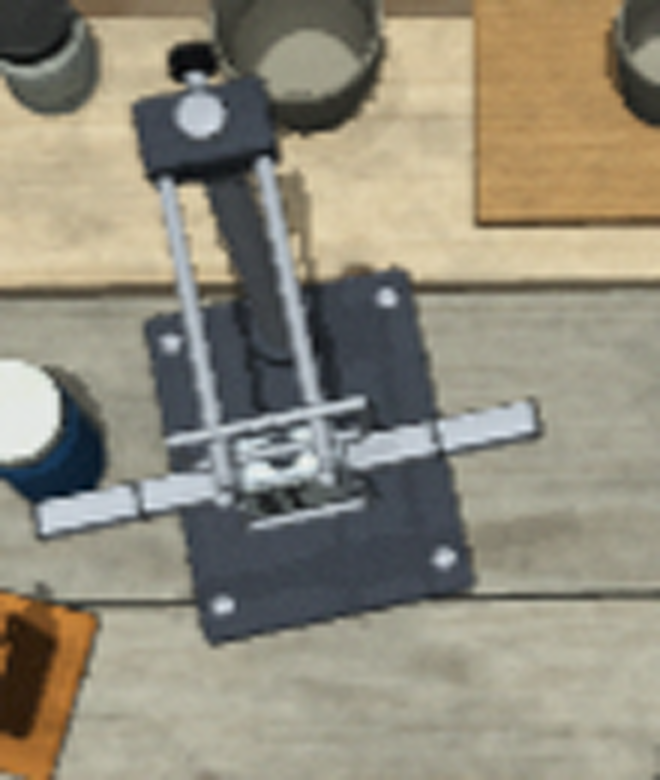

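Run:
```python
from h import *
s=get_image("scene");t=get_image("top")
S=lambda x,y:(x/8+190,y/8+110);T=lambda x,y:(x/6+160,y/6+100)
u=np.array([.981,.192]);v=np.array([-.192,.981]);F=np.array([.566,.0475])
def fk(p): return np.array([(p[:2]-F)@u,(p[:2]-F)@v])
for n,z,tt,ss in (("bar",.246,((38,518),(540,417)),((222,310),(622,518))),("uploop",.333,((168,441),(365,402)),((340,218),(487,294))),("lowloop",.143,((252,524),(366,503)),((370,540),(467,602)))):
  a=[onz(t,*T(*q),z) for q in tt]; b=[onz(s,*S(*q),z) for q in ss]
  ma=sum(a)/2;mb=sum(b)/2
  print(n,"top",ma,"scene",mb,"mean",(ma+mb)/2,"fork",fk((ma+mb)/2),"len",np.linalg.norm(a[0]-a[1]),np.linalg.norm(b[0]-b[1]),"yaw",[np.degrees(np.arctan2(-(p[0]-p[1])[0],(p[0]-p[1])[1])) for p in (a,b)])
  print("  tri",[tri(t,T(*q),s,S(*r)) for q,r in zip(tt,ss)])
```

```text
bar top [0.5808 0.0525 0.246 ] scene [0.5807 0.051  0.246 ] mean [0.5808 0.0517 0.246 ] fork [0.0153 0.0013] len 0.23960847890969772 0.2355075671573944 yaw [np.float64(10.75762256427123), np.float64(12.826418474969426)]
  tri [(array([0.5592, 0.1718, 0.2399]), np.float64(0.0011891530558435267)), (array([ 0.6034, -0.0658,  0.2491]), np.float64(0.0023002280733911335))]
uploop top [0.5806 0.0538 0.333 ] scene [0.5831 0.0545 0.333 ] mean [0.5819 0.0542 0.333 ] fork [0.0168 0.0035] len 0.08585197873711305 0.08433465688739905 yaw [np.float64(10.643966282219706), np.float64(11.462723125918664)]
  tri [(array([0.5733, 0.0954, 0.3338]), np.float64(0.0017980473884241473)), (array([0.5886, 0.011 , 0.3356]), np.float64(0.0016507330318575712))]
lowloop top [0.5804 0.0534 0.143 ] scene [0.5805 0.0496 0.143 ] mean [0.5805 0.0515 0.143 ] fork [0.015  0.0012] len 0.05978607984845152 0.0643238716084663 yaw [np.float64(9.72347021339819), np.float64(8.533367459811878)]
  tri [(array([0.5761, 0.0828, 0.1417]), np.float64(0.0010761814779867308)), (array([0.5882, 0.0237, 0.1362]), np.float64(0.00300323772014189))]
```

Run:
```python
from h import *
s=get_image("scene");t=get_image("top")
S=lambda x,y:(x/14+270,y/14+215);T=lambda x,y:(x/14+285,y/14+180)
st=info();C=Rot.from_rotvec(st["tool_rot"]); g=st["position"]-.019*C.apply([0,0,1]);print(g)
a=np.array([.9787,-.205,0]);b=np.array([.205,.9787,0])
for q,r in (((421,240),(285,250)),((421,245),(272,245))):
  P,e=tri(t,T(*q),s,S(*r)); d=P-g;print("bow outer",P,e,"rel along",d@a,"side",d@b,"z",d[2])
# dish rim center
for z in (.079,.083): 
  p=onz(t,*T(352,330),z);r=onz(s,*S(250,480),z);m=(p+r)/2-g;print("dish",p,r,"rel",m@a,m@b)
# rim circle from masks not needed
```

```text
t 15.37 pos [ 0.4181 -0.2382  0.0829] yaw_y 78.17202013964355 z [ 0.1018 -0.0222 -0.9946] F [-0.045  -0.0041 -1.4905] g 0.1783136527688119 q [-0.3956 -0.02    0.8855  2.1317 -0.0162  0.9222  1.8641]
[ 0.4162 -0.2377  0.1018]
bow outer [ 0.5347 -0.2626  0.1671] 0.0013909230039585848 rel along 0.12104666561409354 side -1.5098925538786843e-05 z 0.06529434200322057
bow outer [ 0.5323 -0.2614  0.1703] 0.0003498870317008775 rel along 0.118459851189844 side 0.0006576868880427818 z 0.06842725571122435
dish [ 0.5283 -0.2629  0.079 ] [ 0.531  -0.2661  0.079 ] rel 0.11656023973739044 -0.002945381649966326
dish [ 0.5277 -0.2622  0.083 ] [ 0.5288 -0.2679  0.083 ] rel 0.11529011934192714 -0.0037267777135574893
```

Run:
```python
from h import *
p,R=grasp([.4255,.0212,.107],101.05,-6);goto(p,R)
```

```text
shift mm [ 43.3 256.1  -9.9] rot deg [ -2.43  -0.03 -22.75]
```

Request:
play_rows:
  series: [0, 0.002, 0.018, -0.001, -0.2, 0, -1.6, 0, 0.006, 0.045, -0.002, -0.4, 0, -4, 0, 0.011, 0.075, -0.003, -0.7, 0, -6.7, 0, 0.016, 0.105, -0.004, -1, 0, -9.3, 0, 0.021, 0.135, -0.005, -1.3, 0, -12, 0, 0.027, 0.165, -0.006, -1.6, 0, -14.7, 0, 0.033, 0.195, -0.007, -1.8, 0, -17.3, 0, 0.038, 0.223, -0.008, -2.1, 0, -19.8, 0, 0.041, 0.243, -0.009, -2.3, 0, -21.6, 0, 0.0433, 0.256, -0.01, -2.4, 0, -22.75]

```text
time: 16.2
position: [0.4277, 0.0236, 0.0886]
tool_rot: [-0.298, 3.022, 0.015]
ft_force: [-0.3, -0.4, -1.6]
grip_width: 0.176
```

Run:
```python
from h import *
info()
p,R=grasp([.4255,.0212,.107],101.05,-6);goto(p,R)
s=get_image("scene"); crop(s,130,80,330,260,4,"s18.png");
t=get_image("top"); crop(t,160,100,290,230,6,"t18.png")
```

```text
t 16.2 pos [0.4277 0.0236 0.0886] yaw_y 101.27189678045114 z [ 0.1029  0.0201 -0.9945] F [-0.3273 -0.3759 -1.6417] g 0.17573175672347774 q [-0.6597 -0.1585  0.5191  2.2314  0.0902  0.9448  1.5765]
shift mm [ 0.7 -1.9  0.4] rot deg [-0.    0.02  0.22]
```

View pics/s18.png

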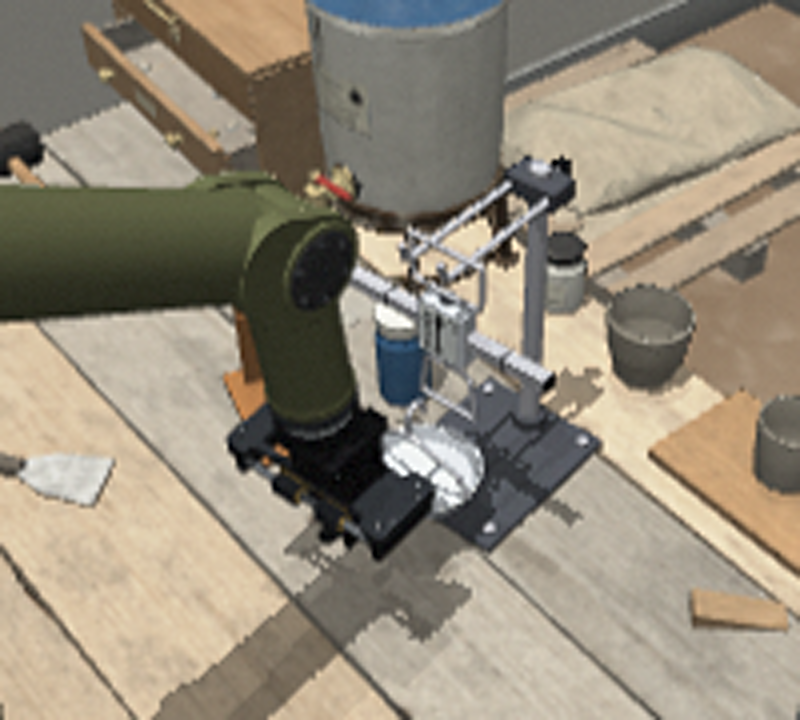

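View pics/t18.png

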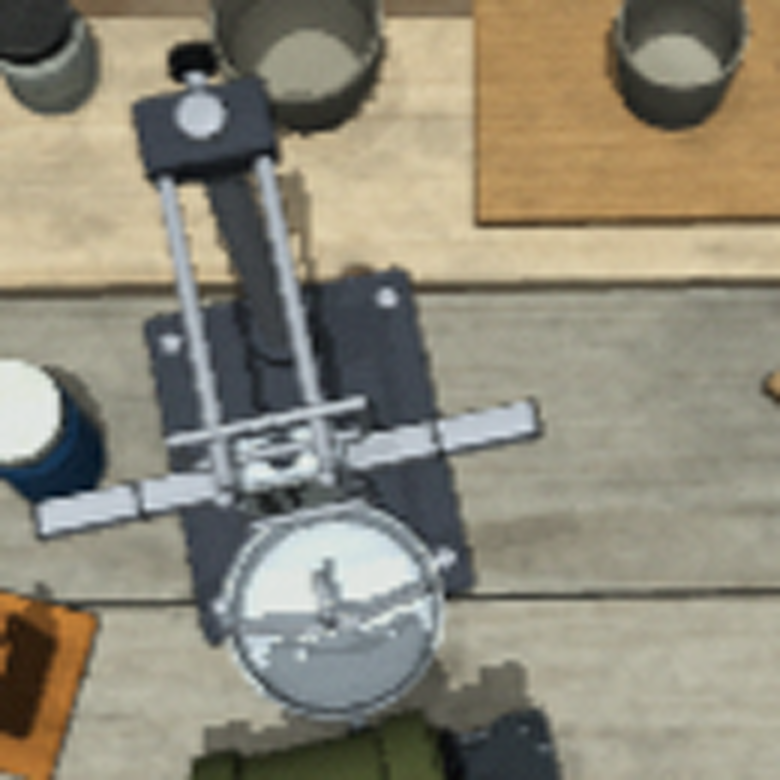

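Run:
```python
from h import *
s=get_image("scene");t=get_image("top")
crop(s,215,150,265,210,12,"s19.png"); crop(t,190,165,240,220,12,"t19.png")
st=get_state();C=Rot.from_rotvec(st["tool_rot"]); g=st["position"]-.019*C.apply([0,0,1]);print(g)
a=np.array([.981,.192,0])
for n,x,z in (("hook",0,0),("tipend",.011,-.017),("bowout",.014,0),("bowtop",0,.006)):
    P=g+a*(.108+x)+[0,0,.067+z]; print(n,P,"scene",(proj(s,P)-[215,150])*12,"top",(proj(t,P)-[190,165])*12)
```

```text
[0.4258 0.02   0.1073]
hook [0.5317 0.0408 0.1743] scene [223.2134 389.2573] top [297.2481 411.0011]
tipend [0.5425 0.0429 0.1573] scene [247.1979 408.4906] top [294.5066 380.5639]
bowout [0.5455 0.0434 0.1743] scene [252.2761 365.278 ] top [286.3793 357.0716]
bowtop [0.5317 0.0408 0.1803] scene [222.7366 375.6438] top [295.2004 406.9206]
```

View pics/s19.png

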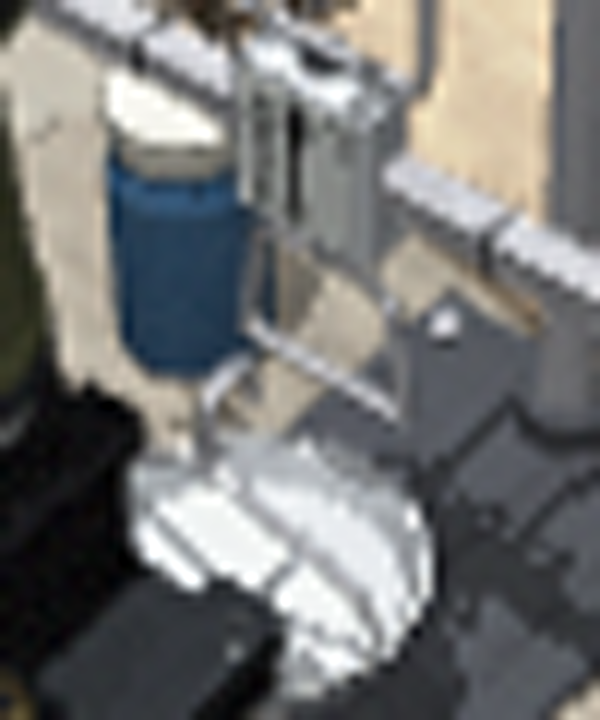

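View pics/t19.png

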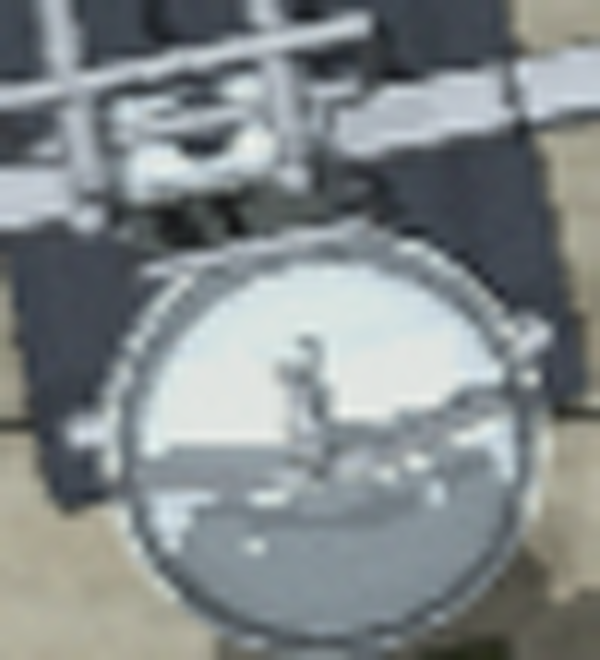

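Run:
```python
from h import *
p,R=grasp([.4755,.0310,.107],101.05,-6);goto(p,R)
```

```text
shift mm [-50.6   1.3   5.6] rot deg [-0.08 -0.02 -0.06]
```

Request:
play_rows:
  series: [0, -0.006, 0.0005, 0.001, 0, 0, 0, 0, -0.014, 0.0013, 0.002, 0, 0, 0, 0, -0.023, 0.0013, 0.003, 0, 0, 0, 0, -0.032, 0.0013, 0.004, 0, 0, 0, 0, -0.041, 0.0013, 0.005, 0, 0, 0, 0, -0.047, 0.0013, 0.0055, 0, 0, 0, 0, -0.0506, 0.0013, 0.0056, 0, 0, 0, 0, -0.0506, 0.0013, 0.0056, 0, 0, 0, 0, -0.0506, 0.0013, 0.0056, 0, 0, 0]

```text
time: 17.15
position: [0.4772, 0.0324, 0.088]
tool_rot: [-0.293, 3.024, 0.014]
ft_force: [-0.2, -0.2, -1.5]
grip_width: 0.176
```

Run:
```python
from h import *
info()
p,R=grasp([.4755,.0310,.107],101.05,-6);goto(p,R)
s=get_image("scene");t=get_image("top")
crop(s,215,130,275,210,9,"s20.png"); crop(t,180,155,240,215,10,"t20.png")
```

```text
t 17.15 pos [0.4772 0.0324 0.088 ] yaw_y 101.05047389658475 z [ 0.102   0.0191 -0.9946] F [-0.241  -0.1755 -1.5189] g 0.1756326350429318 q [-0.6691 -0.0242  0.5507  2.1281  0.0072  0.9304  1.6418]
shift mm [-0.1 -1.  -0.1] rot deg [-0.05 -0.04  0.01]
```

View pics/s20.png

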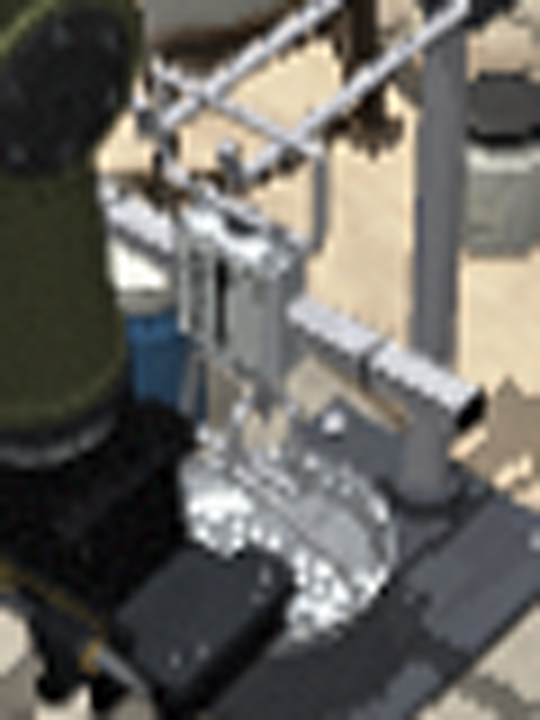

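View pics/t20.png

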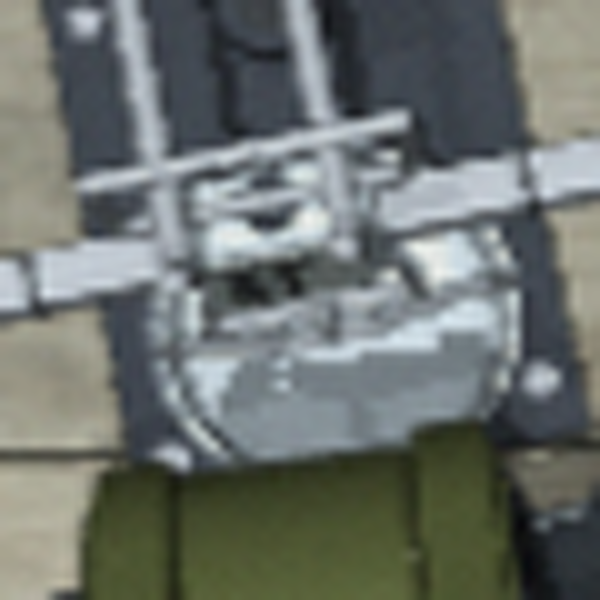

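Run:
```python
from h import *
s=get_image("scene")
crop(s,230,165,265,195,22,"s21.png")
st=get_state();C=Rot.from_rotvec(st["tool_rot"]); g=st["position"]-.019*C.apply([0,0,1]);print(g)
a=np.array([.981,.192,0]);v=np.array([-.192,.981,0])
for n,x,z in (("hook",0,0),("tipend",.011,-.017),("bowout",.014,0),("bowtop",0,.006),("stem",-.011,-.03)):
    P=g+a*(.108+x)+[0,0,.067+z]; print(n,P,(proj(s,P)-[230,165])*22)
L=np.array([.5805,.0515,.143])
for y in(-.03,0,.03): print("loop",(proj(s,L+v*y)-[230,165])*22)
```

```text
[0.4749 0.032  0.107 ]
hook [0.5809 0.0528 0.174 ] [258.6961 222.4759]
tipend [0.5917 0.0549 0.157 ] [299.3672 259.1319]
bowout [0.5946 0.0554 0.174 ] [309.8432 180.3485]
bowtop [0.5809 0.0528 0.18  ] [258.4118 197.5374]
stem [0.5701 0.0506 0.144 ] [220.1403 378.2799]
loop [393.1809 429.8824]
loop [262.8715 353.78  ]
loop [134.8906 279.0376]
```

View pics/s21.png

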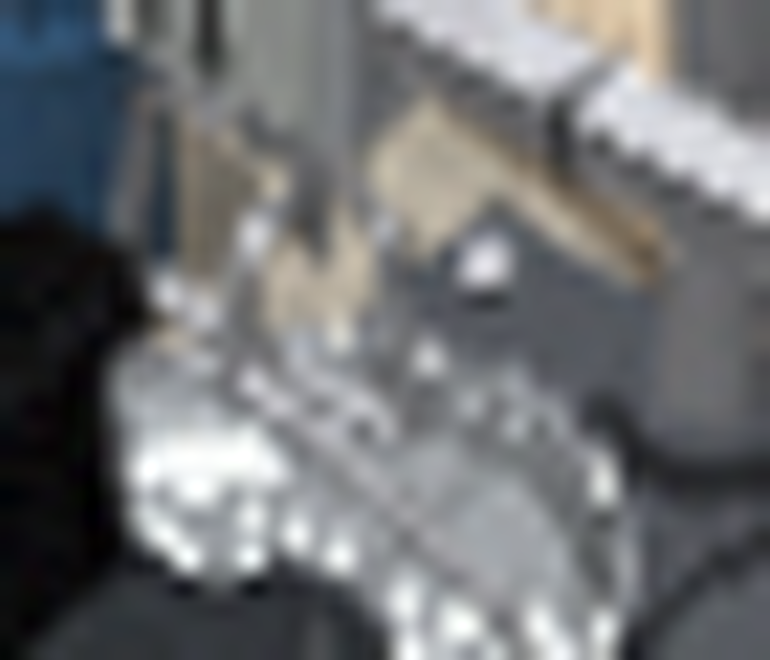

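Request:
play_rows:
  series: [0, 0.0005, 0, 0.005, 0, 0, 0, 0, 0.001, 0, 0.01, 0, 0, 0, 0, 0.0016, 0, 0.015, 0, 0, 0, 0, 0.0021, 0, 0.02, 0, 0, 0, 0, 0.0026, 0, 0.025, 0, 0, 0, 0, 0.0026, 0, 0.025, 0, 0, 0, 0, 0.0026, 0, 0.025, 0, 0, 0]

```text
time: 17.88
position: [0.477, 0.0323, 0.0626]
tool_rot: [-0.293, 3.024, 0.014]
ft_force: [-0.5, -0.5, -1.7]
grip_width: 0.177
```

Run:
```python
from h import *
info()
s=get_image("scene");crop(s,215,130,275,210,9,"s22.png")
```

```text
t 17.88 pos [0.477  0.0323 0.0626] yaw_y 101.04909500879121 z [ 0.1018  0.0191 -0.9946] F [-0.4922 -0.4643 -1.6724] g 0.17746707461761085 q [-0.6654  0.017   0.5566  2.1524 -0.022   0.8714  1.6677]
```

View pics/s22.png

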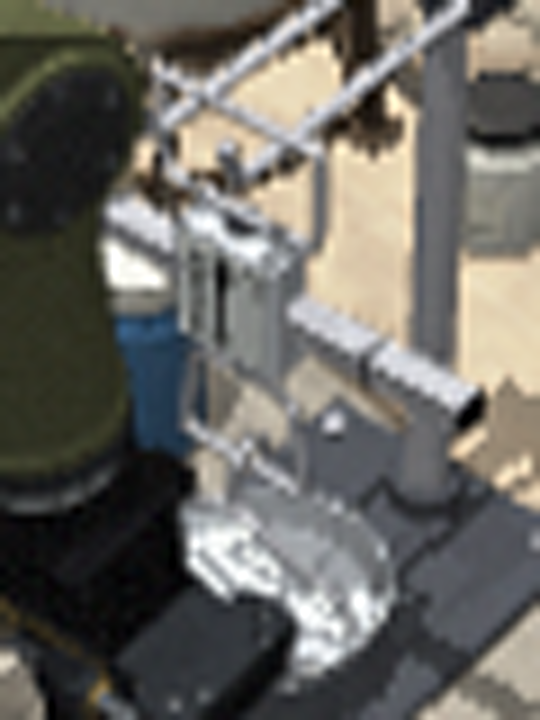

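Request:
play_rows:
  series: [0, 0.0002, 0, 0.002, 0, 0, 0, 0, 0.0004, 0, 0.004, 0, 0, 0, 0, 0.0006, 0, 0.006, 0, 0, 0, 0, 0.0008, 0, 0.008, 0, 0, 0, 0, 0.0008, 0, 0.008, 0, 0, 0, 0, 0.0008, 0, 0.008, 0, 0, 0]

```text
time: 18.43
position: [0.4774, 0.0324, 0.055]
tool_rot: [-0.292, 3.023, 0.014]
ft_force: [-0.4, 0.3, -1.1]
grip_width: 0.177
```

Run:
```python
from h import *
info()
s=get_image("scene");crop(s,215,130,275,210,9,"s23.png")
```

```text
t 18.43 pos [0.4774 0.0324 0.055 ] yaw_y 101.04834057002249 z [ 0.1028  0.0195 -0.9945] F [-0.37    0.3016 -1.1488] g 0.17701510180646302 q [-0.6636  0.0305  0.5578  2.1589 -0.0326  0.8526  1.6769]
```

View pics/s23.png

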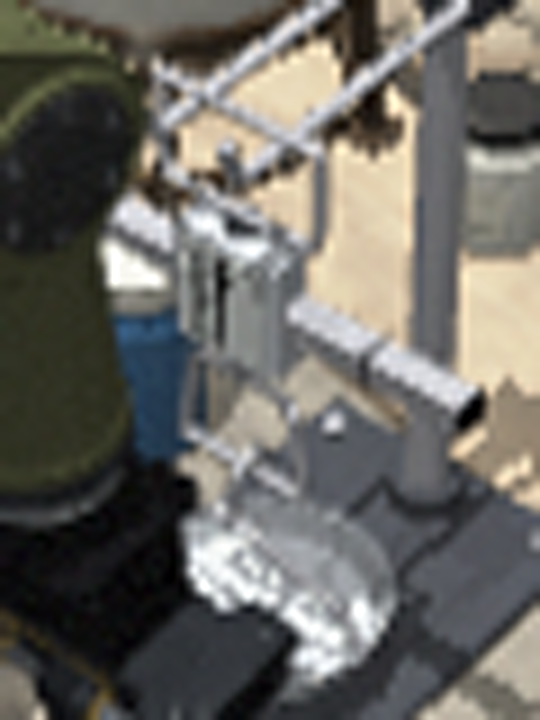

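Request:
play_rows:
  series: [0, 0.0001, 0, 0.0015, 0, 0, 0, 0, 0.0003, 0, 0.003, 0, 0, 0, 0, 0.0004, 0, 0.004, 0, 0, 0, 0, 0.0004, 0, 0.004, 0, 0, 0, 0, 0.0004, 0, 0.004, 0, 0, 0]

```text
time: 18.9
position: [0.4775, 0.0325, 0.0511]
tool_rot: [-0.293, 3.023, 0.014]
ft_force: [-0.0, -0.5, -1.4]
grip_width: 0.172
```

Run:
```python
from h import *
info();info()
s=get_image("scene");crop(s,215,130,275,210,9,"s24.png");info()
```

```text
t 18.9 pos [0.4775 0.0325 0.0511] yaw_y 101.05215386873044 z [ 0.1029  0.0195 -0.9945] F [-0.0113 -0.5229 -1.4248] g 0.17199370780129092 q [-0.6628  0.0377  0.5583  2.1622 -0.0382  0.8433  1.6818]
t 18.9 pos [0.4775 0.0325 0.0511] yaw_y 101.05215386873044 z [ 0.1029  0.0195 -0.9945] F [-0.0113 -0.5229 -1.4248] g 0.17199370780129092 q [-0.6628  0.0377  0.5583  2.1622 -0.0382  0.8433  1.6818]
t 18.95 pos [0.4775 0.0325 0.0511] yaw_y 101.0502612979065 z [ 0.103   0.0196 -0.9945] F [ 0.4424  0.2942 -0.7918] g 0.17581033428792758 q [-0.6627  0.0376  0.5583  2.1621 -0.0382  0.8433  1.6818]
```

View pics/s24.png

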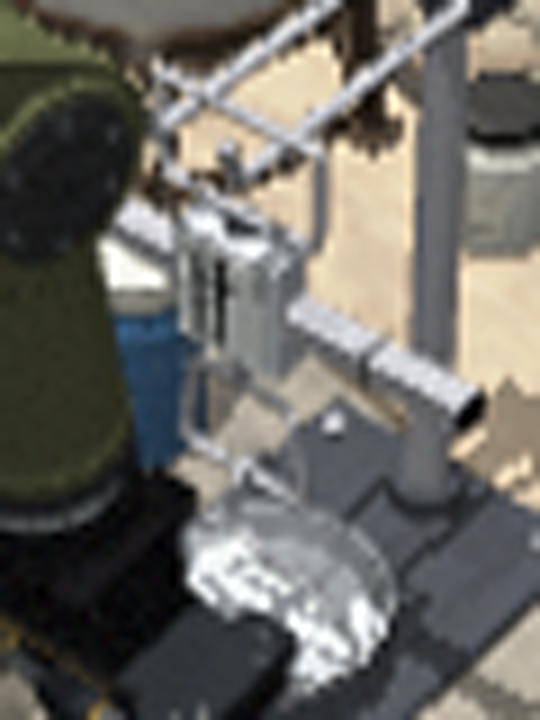

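Run:
```python
from h import *
F=[]
for i in range(12):
    get_image("top"); F.append(get_state()["ft_force"])
print(np.mean(F,0),np.std(F,0))
```

```text
[-0.2037 -0.1609 -0.6706] [0.3169 0.4303 0.4743]
```

Request:
play_rows:
  series: [0, 0.0001, 0, 0.0015, 0, 0, 0, 0, 0.0003, 0, 0.003, 0, 0, 0, 0, 0.0003, 0, 0.003, 0, 0, 0]

```text
time: 19.8
position: [0.4773, 0.0324, 0.0477]
tool_rot: [-0.293, 3.023, 0.014]
ft_force: [-0.5, 0.5, 0.2]
grip_width: 0.177
```

Run:
```python
from h import *
F=[]
for i in range(12):
    s=get_image("scene"); F.append(get_state()["ft_force"])
print(np.mean(F,0),np.std(F,0)); info()
crop(s,225,160,270,215,13,"s25.png")
t=get_image("top");crop(t,180,155,240,215,10,"t25.png")
```

```text
[0.1979 0.1954 0.1536] [0.4495 0.417  0.4116]
t 20.4 pos [0.4775 0.0325 0.0481] yaw_y 101.05451566738944 z [ 0.1029  0.0196 -0.9945] F [-0.3077  1.0204  0.6656] g 0.17881338701862876 q [-0.662   0.043   0.5586  2.1647 -0.0424  0.8363  1.6856]
```

View pics/s25.png

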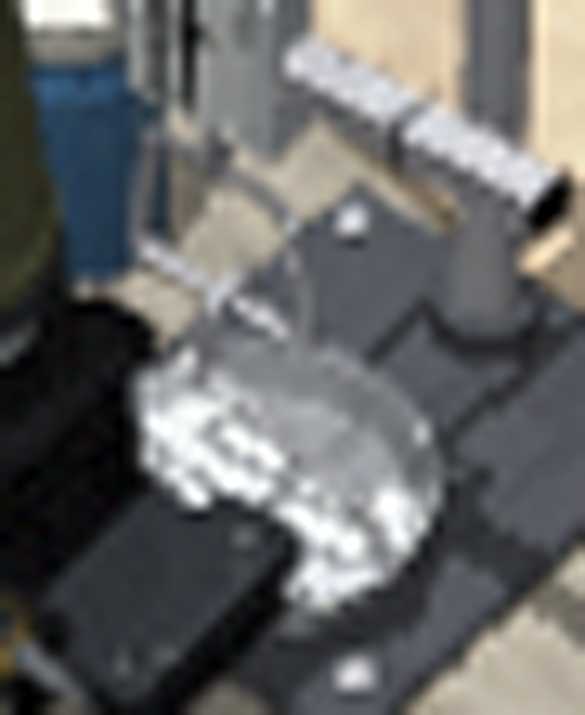

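Request:
play_rows:
  series: [20, 0, 0, 0, 0, 0, 0, 22, 0, 0, 0, 0, 0, 0, 25, 0, 0, 0, 0, 0, 0, 30, 0, 0, 0, 0, 0, 0, 45, 0, 0, 0, 0, 0, 0, 60, 0, 0, 0, 0, 0, 0, 75, 0, 0, 0, 0, 0, 0, 75, 0, 0, 0, 0, 0, 0, 75, 0, 0, 0, 0, 0, 0, 75, 0, 0, 0, 0, 0, 0]

```text
time: 21.28
position: [0.4774, 0.0325, 0.048]
tool_rot: [-0.293, 3.023, 0.015]
ft_force: [-0.4, -0.6, 0.0]
grip_width: 0.664
```

Run:
```python
from h import *
info()
s=get_image("scene");crop(s,215,130,275,210,9,"s26.png")
w=get_image("wrist");crop(w,0,0,512,384,1.5,"w26.png")
```

```text
t 21.28 pos [0.4774 0.0325 0.048 ] yaw_y 101.05346631666275 z [ 0.1028  0.0196 -0.9945] F [-0.3771 -0.6224  0.0466] g 0.6642461022584526 q [-0.662   0.0431  0.5586  2.1647 -0.0425  0.8363  1.6856]
```

View pics/s26.png

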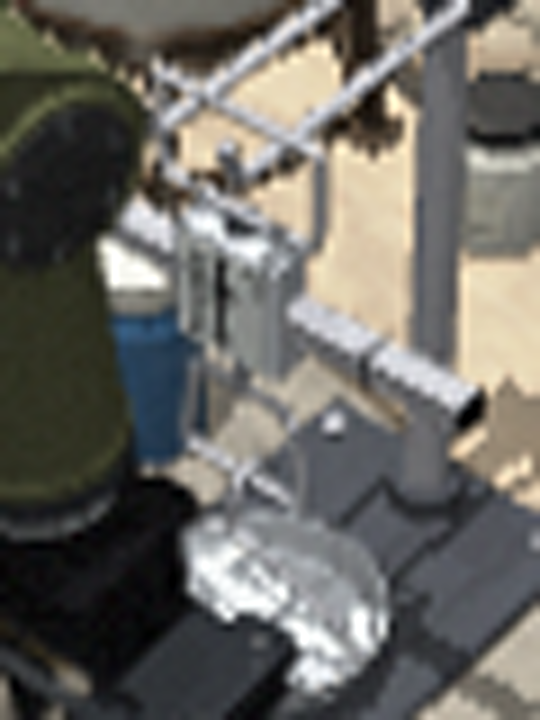

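View pics/w26.png

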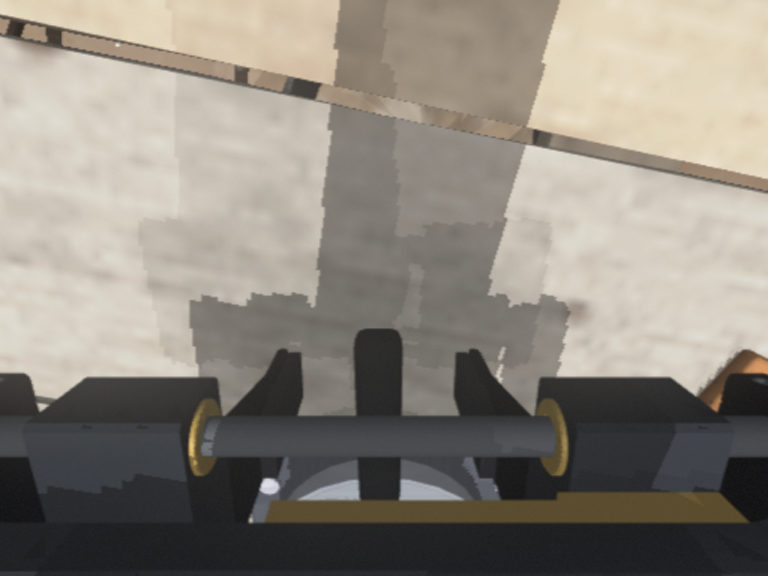

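The pan hangs with the handle free between the open fingers. I'll back off along −tool z, then away.

Request:
play_rows:
  series: [75, 0, 0, 0, 0, 0, 0, 75, 0, 0, -0.01, 0, 0, 0, 75, 0, 0, -0.025, 0, 0, 0, 75, 0, 0, -0.045, 0, 0, 0, 75, 0, 0, -0.06, 0, 0, 0, 75, 0.015, 0, -0.07, 0, 0, 0, 75, 0.03, 0, -0.08, 0, 0, 0, 75, 0.03, -0.03, -0.09, 0, 0, 0, 75, 0.03, -0.06, -0.1, 0, 0, 0, 75, 0.03, -0.1, -0.1, 0, 0, 0]

```text
time: 22.22
position: [0.4582, -0.0726, 0.1471]
tool_rot: [-0.298, 3.018, 0.018]
ft_force: [0.6, -0.2, 0.0]
grip_width: 0.753
```

Run:
```python
from h import *
info()
s=get_image("scene");crop(s,195,120,275,220,7,"s27.png")
t=get_image("top");crop(t,160,100,270,230,5,"t27.png")
```

```text
t 22.22 pos [ 0.4582 -0.0726  0.1471] yaw_y 101.28671174410549 z [ 0.1072  0.0222 -0.994 ] F [ 0.6214 -0.1782  0.0003] g 0.7525556232851709 q [-0.5942 -0.1635  0.6734  2.0939  0.0812  1.0715  1.8106]
```

View pics/s27.png

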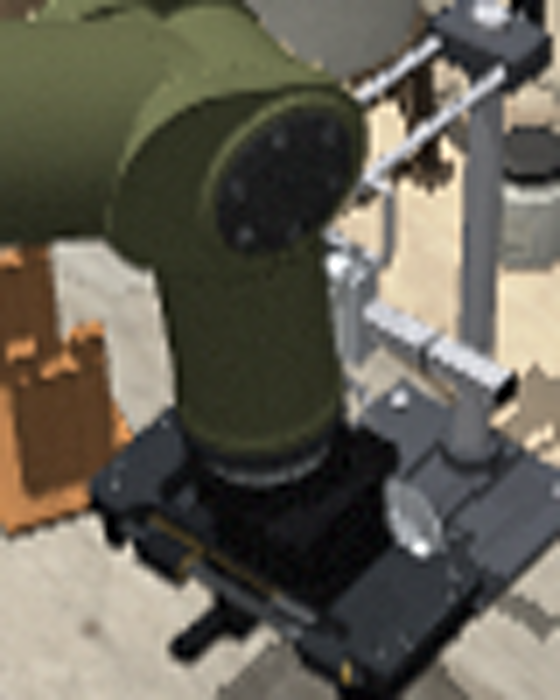

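View pics/t27.png

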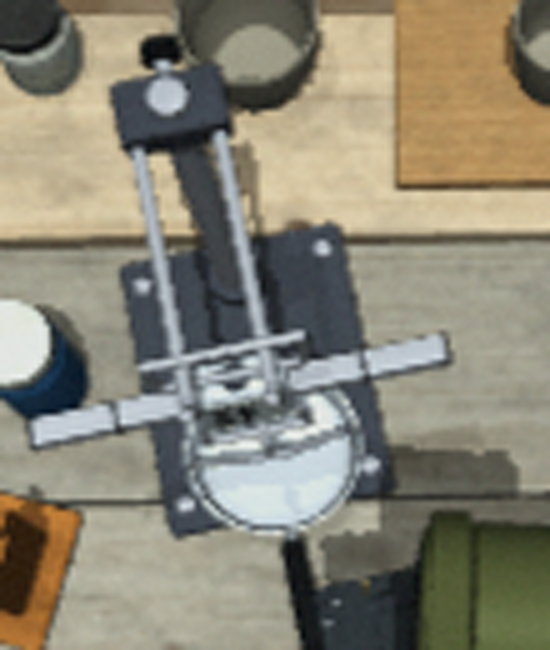

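Request:
play_rows:
  series: [75, 0, -0.03, -0.02, 0, 0, 0, 75, 0, -0.07, -0.04, 0, 0, 0, 75, 0, -0.11, -0.06, 0, 0, 0, 75, 0, -0.15, -0.08, 0, 0, 0, 75, 0, -0.19, -0.1, 0, 0, 0, 75, 0, -0.22, -0.1, 0, 0, 0, 75, 0, -0.22, -0.1, 0, 0, 0, 75, 0, -0.22, -0.1, 0, 0, 0]

```text
time: 22.98
position: [0.4882, -0.2936, 0.2438]
tool_rot: [-0.285, 3.027, 0.011]
ft_force: [-0.5, 1.1, -0.3]
grip_width: 0.752
```

Run:
```python
from h import *
info()
s=get_image("scene");crop(s,195,120,275,220,7,"s28.png")
t=get_image("top");crop(t,160,100,270,230,6,"t28.png")
cv2.imwrite("pics/full28.png",s["frame"][:,:,::-1])
```

```text
t 22.98 pos [ 0.4882 -0.2936  0.2438] yaw_y 100.76062962219778 z [ 0.1     0.0164 -0.9949] F [-0.5337  1.0887 -0.3499] g 0.7517021015545404 q [-0.4094  0.1071  1.0237  1.7219 -0.1685  1.2942  2.4076]
```

View pics/s28.png

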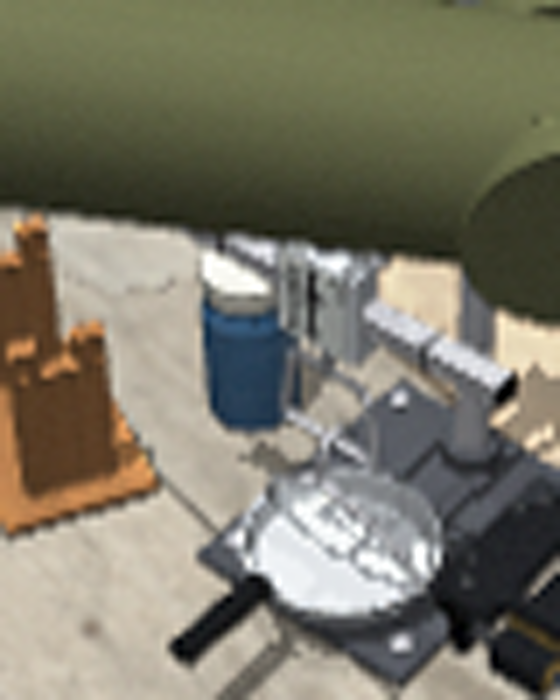

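View pics/t28.png

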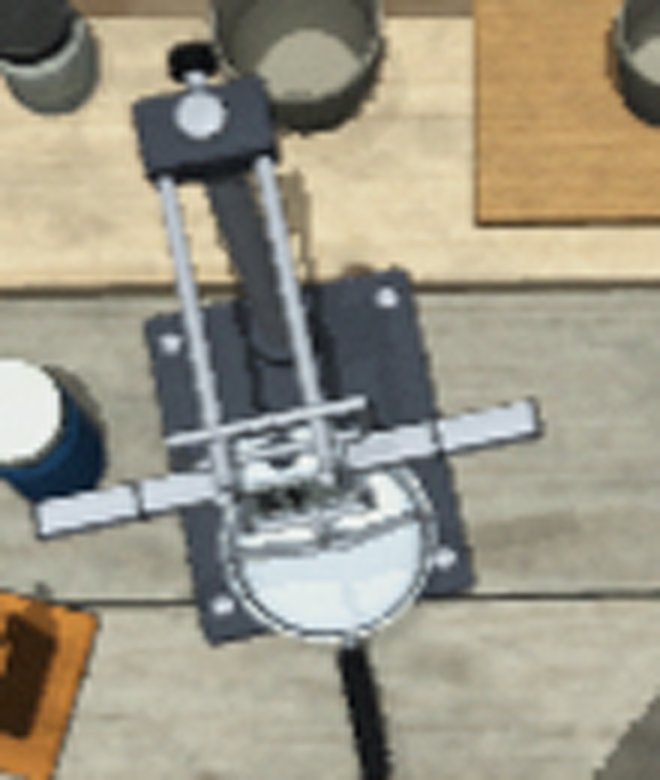

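View pics/full28.png

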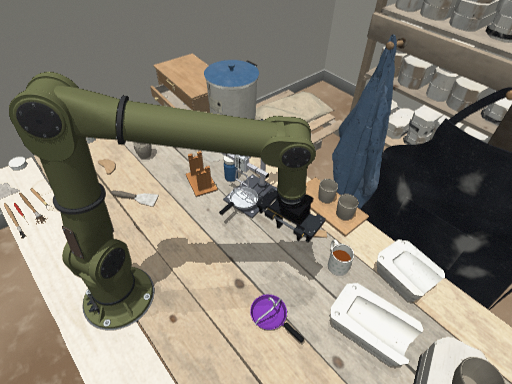

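Run:
```python
from h import *
t1=get_image("top")["frame"].astype(int);
for i in range(10): get_image("scene")
t=get_image("top");s=get_image("scene")
print("diff",np.abs(t["frame"].astype(int)-t1)[160:240,160:245].max(), np.abs(t["frame"].astype(int)-t1)[160:240,160:245].mean())
S=lambda x,y:(x/7+195,y/7+120);T=lambda x,y:(x/6+160,y/6+100)
print("dish rim", tri(t,T(328,545),s,S(345,543)), "expect z .049; centre approx", np.array([.5805,.0515])+.008*np.array([.981,.192]))
print("handle", tri(t,T(350,650),s,S(262,590)),tri(t,T(374,778),s,S(178,645)))
print("lower loop bar tri", tri(t,T(252,530),s,S(288,412)),tri(t,T(366,512),s,S(368,460)))
crop(s,230,170,262,215,14,"s29.png")
cv2.imwrite("pics/top29.png",t["frame"][:,:,::-1])
```

```text
diff 55 1.645049019607843
dish rim (array([0.5862, 0.0502, 0.0442]), np.float64(0.007237036465327185)) expect z .049; centre approx [0.5883 0.053 ]
handle (array([0.5207, 0.0387, 0.0603]), np.float64(0.00012977368717105123)) (array([0.4498, 0.024 , 0.0778]), np.float64(0.002880518236156116))
lower loop bar tri (array([0.575 , 0.0833, 0.1343]), np.float64(0.002362724197188173)) (array([0.5836, 0.0235, 0.1366]), np.float64(0.003644461508605583))
```

View pics/s29.png

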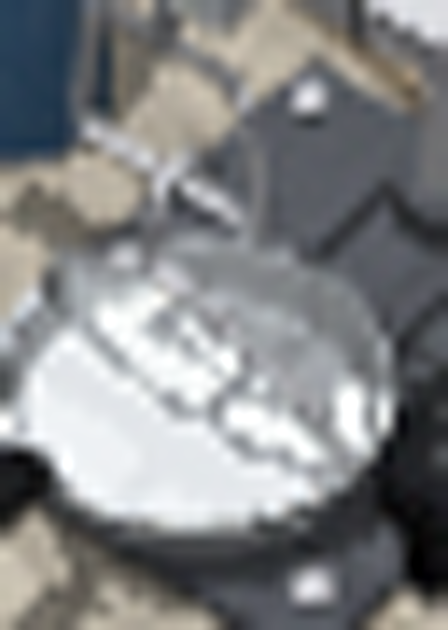

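View pics/top29.png

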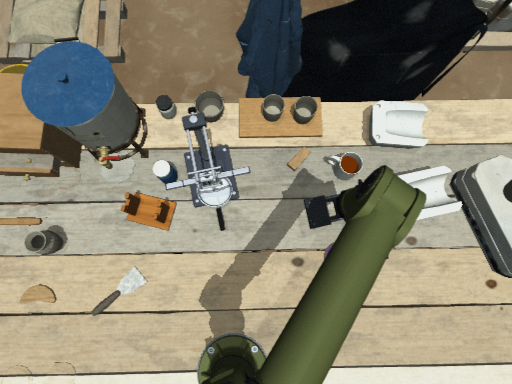

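Request:
play_rows:
  series: [75, 0, 0, 0, 0, 0, 0, 75, 0, 0, 0, 0, 0, 0, 75, 0, 0, 0, 0, 0, 0, 75, 0, 0, 0, 0, 0, 0, 75, 0, 0, 0, 0, 0, 0, 75, 0, 0, 0, 0, 0, 0, 75, 0, 0, 0, 0, 0, 0, 75, 0, 0, 0, 0, 0, 0, 75, 0, 0, 0, 0, 0, 0, 75, 0, 0, 0, 0, 0, 0]

```text
time: 24.57
position: [0.489, -0.2912, 0.244]
tool_rot: [-0.293, 3.023, 0.015]
ft_force: [-0.1, 0.1, -0.5]
grip_width: 0.755
```

Request:
play_rows:
  series: [75, 0, 0, 0, 0, 0, 0, 75, 0, 0, 0, 0, 0, 0, 75, 0, 0, 0, 0, 0, 0, 75, 0, 0, 0, 0, 0, 0, 75, 0, 0, 0, 0, 0, 0, 75, 0, 0, 0, 0, 0, 0, 75, 0, 0, 0, 0, 0, 0, 75, 0, 0, 0, 0, 0, 0, 75, 0, 0, 0, 0, 0, 0, 75, 0, 0, 0, 0, 0, 0]

```text
time: 25.4
position: [0.4889, -0.2912, 0.244]
tool_rot: [-0.292, 3.023, 0.015]
ft_force: [-0.6, -0.4, -0.1]
grip_width: 0.749
```

Run:
```python
from h import *
fr=[get_image("top")]
for i in range(6): fr.append(get_image("top"))
s=get_image("scene")
r=lambda d:d["frame"].astype(int)[160:240,160:245]
print([ (np.abs(r(f)-r(fr[0])).max(), round(np.abs(r(f)-r(fr[0])).mean(),2)) for f in fr[1:]])
crop(s,215,140,270,225,9,"s30.png");crop(fr[-1],170,150,250,240,8,"t30.png"); info()
```

```text
[(np.int64(12), np.float64(1.44)), (np.int64(30), np.float64(1.42)), (np.int64(33), np.float64(1.46)), (np.int64(39), np.float64(1.48)), (np.int64(41), np.float64(1.49)), (np.int64(40), np.float64(1.5))]
t 25.8 pos [ 0.4889 -0.2912  0.244 ] yaw_y 101.0503389104774 z [ 0.1028  0.0196 -0.9945] F [0.7114 0.509  0.1166] g 0.7485330525610269 q [-0.4113  0.1033  1.0218  1.7238 -0.1693  1.2934  2.4093]
```

View pics/s30.png

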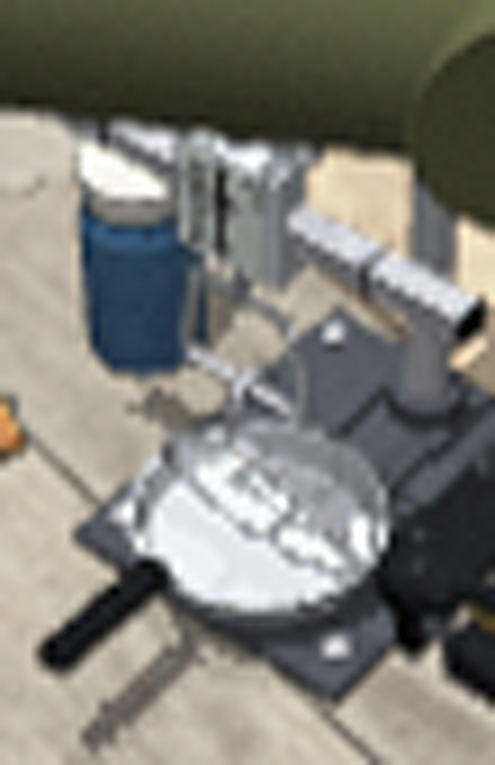

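View pics/t30.png

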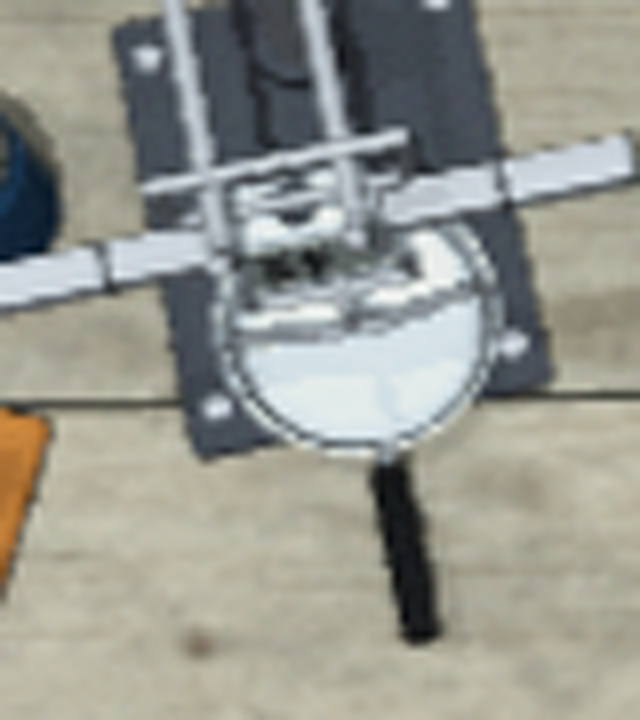

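Run:
```python
from h import *
t=get_image("top");s=get_image("scene")
S=lambda x,y:(x/9+215,y/9+140);T=lambda x,y:(x/8+170,y/8+150)
o=tri(t,T(420,638),s,S(50,655));i=tri(t,T(390,462),s,S(155,575));print("outer",o,"inner",i)
d=i[0]-o[0];print("len",np.linalg.norm(d),"slope deg",np.degrees(np.arctan2(d[2],np.hypot(*d[:2]))),"yaw",np.degrees(np.arctan2(d[1],d[0])))
# rim extreme points along handle axis / far side
hsv=cv2.cvtColor(t["frame"],cv2.COLOR_RGB2HSV)
print("rim left/right tri",tri(t,T(215,315),s,S(170,440)))
a=tri(t,T(375,450),s,S(160,560));print("rim near handle",a)
for n in("mug","wedge"):pass
print("jar",onz(t,162.,168.4,.12)); crop(t,130,140,380,240,3,"t31.png")
```

```text
outer (array([0.4498, 0.0237, 0.0743]), np.float64(0.0029842625223396994)) inner (array([0.5208, 0.0378, 0.0638]), np.float64(0.0030068063106955677))
len 0.0731278326421423 slope deg -8.29072071158368 yaw 11.21728443542018
rim left/right tri (array([0.5872, 0.1125, 0.0467]), np.float64(0.003193410825916935))
rim near handle (array([0.5267, 0.0434, 0.0644]), np.float64(0.000963960134789549))
jar [0.6441 0.2135 0.12  ]
```

View pics/t31.png

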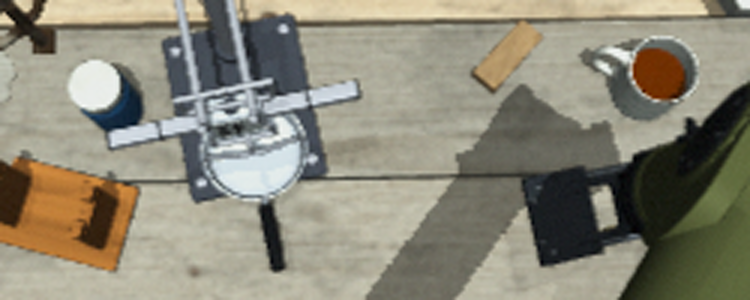

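Run:
```python
from h import *
print(close_job())
```

```text
the job is handed in; nothing more can be done
None
```

The job is handed in at about 26 s of the 72 s. The scale hangs by its top loop on both prongs, and the pan hangs from the scale's lower loop. Nothing reports a verdict, so this rests on my own checks.

**What I did:** I gripped the scale by one bar end, lifted it out of the cradle and put the loop over the tips. I lowered it until the fork took the weight and let go. Then I took the steel pan, not the purple one, by its handle. I passed its hook through the lower loop, lowered it until the wrist force was near zero, let go and backed away.

**Last checks:**
- **Scale:** it sat about 15–17 mm behind the fork seat, 1–4 mm to the side and level. I measured this before hanging the pan. It looked unchanged afterwards.
- **Loop under load:** it came down about 7 mm, to roughly z = 0.135. That agrees with the spring carrying the pan.
- **Pan:** it hangs by its hook, its direction in line with the fork. Its rim is at about z = 0.045–0.05, so the underside should be about 25 mm off the bench. One measurement put the rim at z = 0.044, which would leave the underside only about 20 mm up, right at the limit.
- **Stillness:** over the last 0.3 s the mean change between pictures stayed flat at about 1.5 grey levels, which I took for image noise. A few pixels still changed by up to about 40, so very slight motion is possible.
- **Surroundings:** the jar's position was unchanged, and the mug and wedge looked unmoved in the picture.

**What disagreed:**
- **Pan tilt:** the handle measured about 8° (0.14 rad) off level. This may be partly real and partly measuring error; the limit is 0.35 rad.
- **Wrong unit:** my first move was typed in mm instead of m. The per-row cap kept it to about 30 mm in free space.

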